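# Change over the handpieces in a roll-shutter drying cabinet

### The arm

A 6-joint arm with a two-finger parallel gripper is mounted at the origin on the work surface. World frame = base frame: x ahead of the robot, y to its left, z up, the work surface at z = 0. Lengths are in m, angles in rad, forces in N, time in s.
With the tool pointing down it reaches from about 0.425 to 0.95 m from the base axis. Payload 3.5 kg.
Tool frame: the origin (TCP) lies at the very end of the fingers, on their centre line; the grasp point (between the pads) lies ctrl.grip_point_offset behind it (ctrl.grip_point_offset is the distance from the TCP to the grasp point, in m); z points along the fingers, y is the direction in which the jaws open and shut (so a half turn about z gives the same grasp; the last joint's range is limited). The gripper opens to 85 mm and grips with 20 to 120 N. Pads are 22 mm wide; open, the fingers measure 114 mm over their backs; the gripper's body (76 mm by 85 mm) begins 54 mm behind the grasp point. The pads swing forward as they close: fully open they stand 13 mm farther back than shut.
Start: joints at [-1.384, 0.286, 1.577, -0, 1.279, -0.15], TCP at [0.223, -0.637, 0.231] pointing down, gripper open.
Joint ranges: [-2.77, 2.77], [-0.9, 2.22], [0.21, 2.48], [-1.53, 4.67], [0.24, 2.81], [-2.84, 2.84]. Speed limits (rad/s): [2.79, 2.79, 3.14, 3.14, 3.14, 3.14].

### API

Orientations are given as a unit quaternion [x, y, z, w].
In Python, from plant import telemetry, imaging, ticket, finder, ctrl gives the robot as it stands. The module is installed in compiled form; this text tells all that it offers.
- The arm moves only by the shell command python3 -m crank 'ROWS' [FORCE]. ROWS is JSON, a list of rows, each a list of 7 numbers: the shift along the tool's x, y, z scaled (see below), then the turn, a rotation vector about the tool's x, y, z scaled (see below), then the opening, from 0 (shut) to 1 (fully open). A call has 1 to 12 rows; each row is the pose to reach, as a shift and turn from the pose commanded when the call began, along the tool's axes at that moment; what a row does not reach only later rows make up. The controller multiplies each number of a shift by 0.15 m and each number of a turn by 90 degrees. A row lasts 1/10 s, in which the tool goes at most 50 mm and 8.59 degrees, less where a joint would pass 70% of its speed; a pose out of reach is approached as far as the arm can. A call with a number of a shift or a turn outside -1 to 1 is refused whole. A call with a gripper value outside its range is refused whole. The fingers move at their own pace and stop on an object; FORCE is the grip in N (left out, the last holds). Time passes only in rows, so rows that repeat a pose let the fingers close. It gives the time, the measured TCP pose, the force and the opening at its end, in the units of the state.
- telemetry.get_state(): the state, without advancing time (a new reading comes with each control period).
- imaging.read_camera(name): name is "side" or "top" or "wrist"; returns a dict with "pixels" (400x640x3 uint8, red, green, blue), "vfov" (degrees; the focal length in pixels is half the picture's height over the tangent of half this angle, whatever the lens; pixels are square), "cx", "cy" (the principal point, pixels), "rvec" (rotation vector, rad) and "tvec" (3), from world to camera coordinates, as OpenCV has them. Camera axes: x right, y down, z forward; pixel columns grow to the right and rows downward; lengths in m; the calibration is good to about 2 mm. A picture is of the moment at which its call begins. There is no depth.
- ticket.sign_off(): hands the job in, once; it reports no verdict.
Trained networks look in a picture, given as the dict that the camera call returned (one of the last four; its "shot" number tells which), for a name from the list of things; names that differ only in an ending like _2 or _b are one class to them, and where a whole thing is asked for, a point or a joint stands for the part that bears it (a point fixed in the world has none). Each returns a list of dicts, best first, with "confidence" (0 to 1); they miss things now and then, are a little off and sometimes report something else, mostly with a low value. They report only what shows in the picture. A call takes as long as a camera call. They do not tell look-alikes from the thing itself.
- finder.masks_of(label, picture): "pixels" (400x640 bool, what is visible of it) and "extent" ([left, top, right, bottom] in pixels, round what is visible of it).
- finder.pinpoint(label, picture): "location" ([row, column] in pixels: a listed point, or the origin of a listed thing).
The state is a dict: "time": time; "qpos": joint angles; "dq": joint speeds; "joint_efforts": joint torques, N m; "eef_pos": TCP position; "tcp_rot": TCP orientation; "contact_force": force on the tool from outside, world axes, zero at the start; "wrist_torque": the same for the moment, N m; "opening": opening from 0.0 (shut) to 1.0 (fully open).
Only numpy, scipy, OpenCV 4.12 (cv2) and the standard library are available. Lean on these libraries where they do the work, as an engineer would, in place of code of your own. Each camera call takes 0.05 s, during which the arm holds its last target.

### The job

Roll the drying cabinet's slatted shutter up all the way, take out the blue handpiece, which is dry, and lay it on the black mat, and lay every yellow handpiece from the bench side by side on the cabinet's floor. Roll the shutter fully shut, and only then push the programme wheel beside it round, ridge by ridge, until its orange ridge is at the very top, level with the pointer. Leave the bowl, the mug and the jar alone.

Things in the scene. Friction and masses are not known exactly. Their poses are not given: they have to be found in the camera images.
- cabinet: fixed plywood drying cabinet, like a half drum on its side; origin on the bench under its middle, x away from its front (front faces -x), y to its left, z up. Side walls at y = +-175 to 185 mm, round-topped about the shutter's axis, up to 203 mm high. That axis runs along y through x = 0, z = 35 mm. A fixed shell covers x above +60. Grey console (80 mm high, x -155 to +5, y +195 to +305)
- cabinet_floor (a point): point on the cabinet's floor, at its x = -70, y = 0, z = 15 mm: middle of the part open to above when the shutter is up; axes as the cabinet's. The floor is 350 mm wide (cabinet y -175 to +175) and runs from a front sill (inner side x = -148, top 45 mm above the bench) to x = +140 mm; with the shutter up it is open to above from the sill to x = 0
- shutter (a joint): angle (rad) of the slatted wooden shutter about its axis: 0 = fully shut, 1.536 (88 degrees) = fully up, front edge just past the top. It slides on a circular track of 150 mm radius, stays where it is left, and takes about 3 to 7 N at the handle
- shutter_handle (a point): middle of the shutter's steel pull bar: 12 mm round, along the cabinet's y, 130 mm long with a post at each end (middle 105 mm free), 195 mm from the shutter's axis, 35 mm clear of the slats. Shut, it lies in front of the axis, 14 degrees above level (82 mm above the bench); fully up, 12 degrees past the top (226 mm above the bench)
- wheel (a joint): angle (rad) of the programme wheel about its axis, which runs along the cabinet's y: 0 = orange ridge at the very top, level with the pointer; it grows as the top of the wheel is pushed away from the robot (cabinet +x). Starts 1.2 to 2.0 rad short of 0; stops at -2.4 and 1.2. No detents: it stays where it is left; about 2 N at a ridge turns it
- wheel_axis (a point): centre of the programme wheel, at cabinet x = -75, y = +250, z = 85 mm; axes as the cabinet's. Black drum of 50 mm radius, 40 mm wide, upper half free above the console; eight ridges across it (6 mm thick, out to 61 mm radius) every 45 degrees, seven white, one orange. Black pointer post (8 x 12 mm, 150 mm high) stands 44 mm to the wheel's left (+y), in line with the axis
- wheel_mark (a point): outer edge of the orange ridge, 60 mm from the wheel's axis, at the middle of its width. It starts low on the robot's side of the wheel
- dry: rotary handpiece 120 mm long: 26 x 26 mm square blue rubber sleeve with thin black bands (from 52 mm behind the origin to 32 mm ahead), 17 mm thick steel nose on its +x end, black tail on its -x end; about 150 g; does not roll. Origin: on its underside, mid-length; x along its length, z up as it lies. Starts inside the cabinet on its floor
- mat: fixed black rubber mat 130 (x) x 160 (y) x 4 mm; origin at the middle of its underside
- bowl: white plastic bowl, 120 mm across, 45 mm high; not to be disturbed; origin under its middle
- mug: steel mug with handle, 76 mm across, 110 mm high; not to be disturbed; origin under its middle
- jar: amber glass jar, 70 mm across, 80 mm high; not to be disturbed; origin under its middle
- used0: rotary handpiece 120 mm long: 26 x 26 mm square yellow rubber sleeve with thin black bands (from 52 mm behind the origin to 32 mm ahead), 17 mm thick steel nose on its +x end, black tail on its -x end; about 150 g; does not roll. Origin: on its underside, mid-length; x along its length, z up as it lies. Starts on the bench; two to four yellow ones are present, the rest absent
- used1: rotary handpiece 120 mm long: 26 x 26 mm square yellow rubber sleeve with thin black bands (from 52 mm behind the origin to 32 mm ahead), 17 mm thick steel nose on its +x end, black tail on its -x end; about 150 g; does not roll. Origin: on its underside, mid-length; x along its length, z up as it lies. Starts on the bench; two to four yellow ones are present, the rest absent
- used2: rotary handpiece 120 mm long: 26 x 26 mm square yellow rubber sleeve with thin black bands (from 52 mm behind the origin to 32 mm ahead), 17 mm thick steel nose on its +x end, black tail on its -x end; about 150 g; does not roll. Origin: on its underside, mid-length; x along its length, z up as it lies. Starts on the bench; two to four yellow ones are present, the rest absent
- used3: rotary handpiece 120 mm long: 26 x 26 mm square yellow rubber sleeve with thin black bands (from 52 mm behind the origin to 32 mm ahead), 17 mm thick steel nose on its +x end, black tail on its -x end; about 150 g; does not roll. Origin: on its underside, mid-length; x along its length, z up as it lies. Starts on the bench; two to four yellow ones are present, the rest absent
Not all that is in view belongs to the job. What is shaped like the used0 but pink is not meant.

How it is judged:
On the way, in this order (a step that is already met when the one before it is completed fails the run):
1. the shutter is rolled up all the way (at least 1.43 rad) (value of joint shutter above 1.43 rad), for 0.2 s.
2. the shutter is rolled shut (within 0.06 rad) with every yellow handpiece inside and the blue one out of the cabinet (value of joint shutter below 0.06 rad and x of used0 in the frame of cabinet between -0.15 and 0.15 m and y of used0 in the frame of cabinet between -0.175 and 0.175 m and z of used0 in the frame of cabinet between 0.005 and 0.033 m and x of used1 in the frame of cabinet between -0.15 and 0.15 m and y of used1 in the frame of cabinet between -0.175 and 0.175 m and z of used1 in the frame of cabinet between 0.005 and 0.033 m and x of used2 in the frame of cabinet between -0.15 and 0.15 m and y of used2 in the frame of cabinet between -0.175 and 0.175 m and z of used2 in the frame of cabinet between 0.005 and 0.033 m and x of used3 in the frame of cabinet between -0.15 and 0.15 m and y of used3 in the frame of cabinet between -0.175 and 0.175 m and z of used3 in the frame of cabinet between 0.005 and 0.033 m and horizontal distance between dry and cabinet above 0.2 m), for 0.2 s.
3. the wheel's orange ridge is brought to the top (within 0.13 rad), the shutter shut (value of joint shutter below 0.06 rad and value of joint wheel between -0.13 and 0.13 rad), for 0.2 s.
At the end, for the whole second after the job is handed in: Shutter shut within 0.06 rad; wheel within 0.13 rad of orange ridge at top; every yellow handpiece lying inside the cabinet on its floor (origin between the walls, at most 18 mm above the floor); blue handpiece lying on the black mat (its middle over the mat); all at rest (all of step 3 and x of used0 in the frame of cabinet between -0.15 and 0.15 m and y of used0 in the frame of cabinet between -0.175 and 0.175 m and z of used0 in the frame of cabinet between 0.005 and 0.033 m and x of used1 in the frame of cabinet between -0.15 and 0.15 m and y of used1 in the frame of cabinet between -0.175 and 0.175 m and z of used1 in the frame of cabinet between 0.005 and 0.033 m and x of used2 in the frame of cabinet between -0.15 and 0.15 m and y of used2 in the frame of cabinet between -0.175 and 0.175 m and z of used2 in the frame of cabinet between 0.005 and 0.033 m and x of used3 in the frame of cabinet between -0.15 and 0.15 m and y of used3 in the frame of cabinet between -0.175 and 0.175 m and z of used3 in the frame of cabinet between 0.005 and 0.033 m and x of dry in the frame of mat between -0.065 and 0.065 m and y of dry in the frame of mat between -0.08 and 0.08 m and z of dry in the frame of mat between -0.004 and 0.022 m and linear speed of each of used0, used1, used2, used3, dry below 0.03 m/s); the robot touches nothing.
It fails at once if the bowl is moved more than 40 mm or tipped (distance of bowl from where it was at the start of the episode above 0.04 m or angle between bowl's own z axis and vertical above 0.5 rad).
It fails at once if the mug is moved more than 40 mm or tipped (distance of mug from where it was at the start of the episode above 0.04 m or angle between mug's own z axis and vertical above 0.5 rad).
It fails at once if the jar is moved more than 40 mm or tipped (distance of jar from where it was at the start of the episode above 0.04 m or angle between jar's own z axis and vertical above 0.5 rad).
Of used0, used1, used2, used3 only 2 to 4 are there at a start; the rules pass over those that are not, and their reading is None.
At some moment in a run one of used0, used1, used2, used3, dry may be knocked a few centimetres aside while the robot is not near it.
Once in a run the grip may slacken for a moment while it holds something.
It also fails if it takes over 210 s, if anything falls off the work surface, if the arm or the gripper's body presses on something with over 40 N, if the wrist force passes 120 N, or if a joint passes its speed limit or range.

## Working session

There is one attempt and no reset: what is moved stays moved. The work goes in short steps, Python scripts to look and compute and a shell command to move; the robot and the scene stay as the last step left them, time stands still between calls to the robot, and variables do not carry over. Pictures are saved under pics/ and viewed, and the job is handed in when it is done.

```bash
mkdir -p pics; ls
cat > h.py <<'E'
import numpy as np, cv2
from plant import telemetry, imaging, ticket, finder, ctrl
from scipy.spatial.transform import Rotation as R
def cam(n,save=None):
    p=imaging.read_camera(n)
    if save: cv2.imwrite('pics/%s.png'%save,p['pixels'][:,:,::-1])
    return p
def KRt(p):
    h,w=p['pixels'].shape[:2]; f=h/2/np.tan(np.radians(p['vfov'])/2)
    K=np.array([[f,0,p['cx']],[0,f,p['cy']],[0,0,1]]); 
    return K,R.from_rotvec(np.array(p['rvec']).ravel()).as_matrix(),np.array(p['tvec']).ravel()
def ray(p,row,col):
    K,M,t=KRt(p); d=M.T@np.linalg.solve(K,[col,row,1.]); return -M.T@t,d
def atz(p,row,col,z):
    o,d=ray(p,row,col); return o+d*(z-o[2])/d[2]
def proj(p,X):
    K,M,t=KRt(p); c=K@(M@np.array(X,float)+t); return c[1]/c[2],c[0]/c[2]
def st():
    s=telemetry.get_state(); 
    print('t',round(s['time'],2),'tcp',np.round(s['eef_pos'],4),'q',np.round(s['tcp_rot'],3),'F',np.round(s['contact_force'],1),'op',round(s['opening'],3)); return s
E
python3 - <<'E'
from h import *
s=st(); print(s['qpos'],ctrl.grip_point_offset)
print(R.from_quat(s['tcp_rot']).as_matrix().round(3))
for n in ['side','top','wrist']:
    p=cam(n,n+'0'); K,M,t=KRt(p); print(n,p['vfov'],p['cx'],p['cy'],(-M.T@t).round(3),M[2].round(3))
    for l in ['cabinet','shutter_handle','wheel_axis','wheel_mark','dry','mat','bowl','mug','jar','used0','cabinet_floor']:
        print(n,l,[(np.round(d['location']).tolist(),round(d['confidence'],2),atz(p,*d['location'],0.0 if l not in('used0','dry') else 0).round(3).tolist()) for d in finder.pinpoint(l,p)])
E
```

```text
pics
t 0.0 tcp [ 0.223  -0.6364  0.2299] q [ 0.986  0.168 -0.    -0.001] F [-0.1  0.7 -0.4] op 1.003
[-1.38400177e+00  2.87188041e-01  1.57819482e+00  1.98606239e-05
  1.27855905e+00 -1.49975718e-01] 0.0187
[[ 0.944  0.33  -0.   ]
 [ 0.33  -0.944  0.002]
 [ 0.    -0.002 -1.   ]]
side 51.67347024760887 322.14355234410823 199.9553733943044 [0.488 0.42  1.307] [ 0.003 -0.287 -0.958]
side cabinet [([223.0, 280.0], 0.64, [0.628, 0.111, 0.0])]
side shutter_handle [([219.0, 337.0], 0.95, [0.443, 0.092, 0.0])]
side wheel_axis [([304.0, 296.0], 0.86, [0.565, 0.365, 0.0]), ([75.0, 286.0], 0.42, [0.638, -0.439, 0.0])]
side wheel_mark [([302.0, 315.0], 0.9, [0.505, 0.359, 0.0])]
side dry []
side mat [([120.0, 278.0], 0.87, [0.654, -0.257, -0.0])]
side bowl [([73.0, 288.0], 0.73, [0.628, -0.448, 0.0]), ([226.0, 301.0], 0.38, [0.558, 0.118, 0.0])]
side mug [([314.0, 366.0], 0.78, [0.348, 0.387, 0.0]), ([123.0, 333.0], 0.18, [0.463, -0.252, 0.0])]
side jar [([360.0, 293.0], 0.85, [0.565, 0.526, 0.0])]
side used0 [([145.0, 343.0], 0.72, [0.426, -0.171, -0.0]), ([224.0, 302.0], 0.72, [0.557, 0.113, 0
[... 724 characters left out ...]
0.455, 0.14, 0.0])]
top mat [([158.0, 403.0], 0.59, [0.637, -0.255, 0.0])]
top bowl []
top mug [([240.0, 222.0], 0.79, [0.341, 0.382, 0.0])]
top jar [([181.0, 183.0], 0.84, [0.548, 0.526, 0.0])]
top used0 [([215.0, 381.0], 0.83, [0.433, -0.176, 0.0]), ([208.0, 419.0], 0.83, [0.46, -0.31, 0.0]), ([208.0, 402.0], 0.76, [0.46, -0.251, 0.0]), ([237.0, 346.0], 0.54, [0.357, -0.054, 0.0])]
top cabinet_floor []
wrist 67.03879844773304 318.05307413215786 206.22796902749528 [ 0.288 -0.614  0.375] [-0.256 -0.09  -0.962]
wrist cabinet []
wrist shutter_handle []
wrist wheel_axis []
wrist wheel_mark []
wrist dry []
wrist mat []
wrist bowl []
wrist mug []
wrist jar []
wrist used0 []
wrist cabinet_floor []
```

View pics/side0.png

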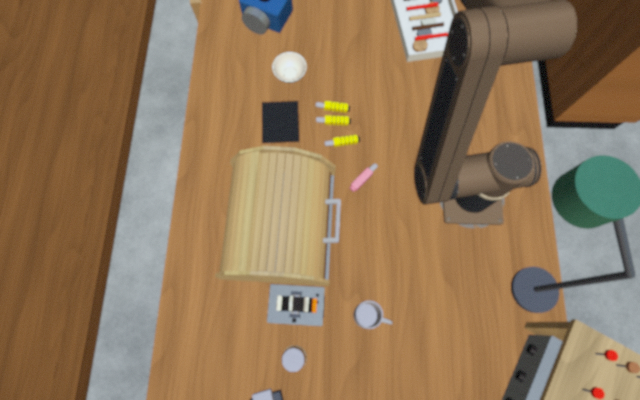

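View pics/top0.png

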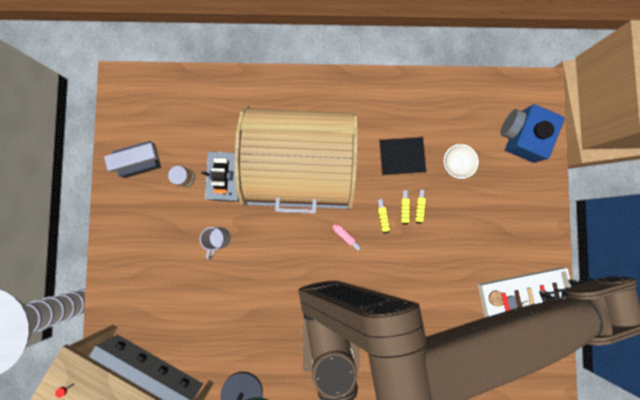

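Run:
```python
import cv2
a=cv2.imread('pics/side0.png')[70:200,250:420]; cv2.imwrite('pics/c1.png',cv2.resize(a,None,fx=4,fy=4,interpolation=2))
```

```text
(no output)
```

View pics/c1.png

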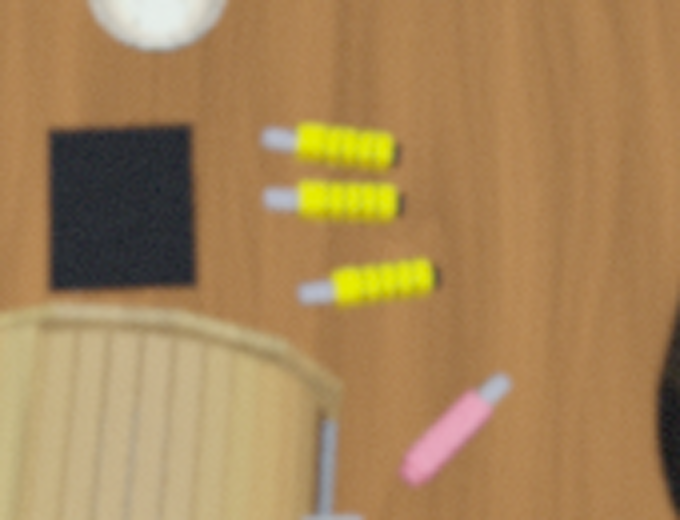

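Pixel candidates in the side picture, (col, row): the yellow handpieces are at (333,105), (333,120) and (343,141). The pink look-alike at (363,178) is excluded. The blue one is hidden inside the cabinet. Next I'll locate the cabinet accurately.

Run:
```python
import cv2
a=cv2.imread('pics/side0.png')[140:335,215:375]; cv2.imwrite('pics/c2.png',cv2.resize(a,None,fx=3,fy=3,interpolation=2))
a=cv2.imread('pics/top0.png')[100:220,195:365]; cv2.imwrite('pics/c3.png',cv2.resize(a,None,fx=4,fy=4,interpolation=2))
```

```text
(no output)
```

View pics/c2.png

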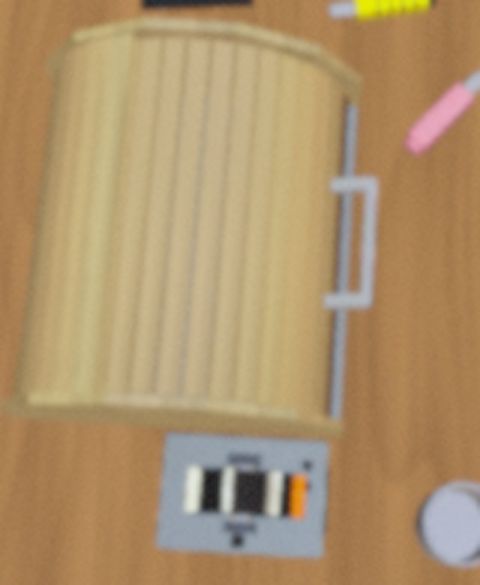

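View pics/c3.png

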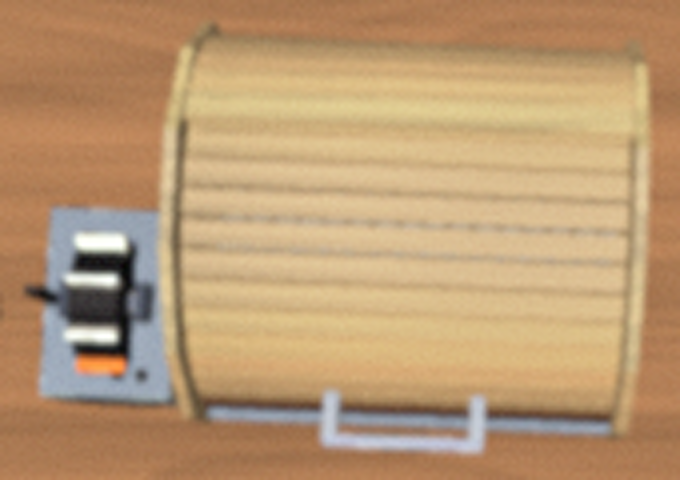

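```bash
cat >> h.py <<'E'
def C2W(P,pose):
    x,y,a=pose; c,s=np.cos(a),np.sin(a); P=np.array(P,float)
    return np.array([x+c*P[0]-s*P[1],y+s*P[0]+c*P[1],P[2]])
def W2C(P,pose):
    x,y,a=pose; c,s=np.cos(a),np.sin(a); dx,dy=P[0]-x,P[1]-y
    return np.array([c*dx+s*dy,-s*dx+c*dy,P[2]])
E
python3 - <<'E'
from h import *
from scipy.optimize import least_squares
ps=cam('side');pt=cam('top')
hx=-.195*np.cos(np.radians(14))
S=[((163,434),(.005,.195,.08)),((328,443),(-.155,.195,.08)),((323,557),(-.155,.305,.08)),((157,548),(.005,.305,.08)),((370,180),(hx,-.062,.082)),((367,302),(hx,.062,.082))]
T=[((52,208),(.005,.305,.08)),((40,396),(-.155,.305,.08)),((172,402),(-.155,.195,.08)),((328,440),(hx,.062,.082)),((478,446),(hx,-.062,.082))]
def res(v,full=False):
    r=[]
    for (c,rw),P in S:
        q=proj(ps,C2W(P,v)); r+= [q[0]-(rw/3+140),q[1]-(c/3+215)]
    for (c,rw),P in T:
        q=proj(pt,C2W(P,v)); r+= [q[0]-(rw/4+100),q[1]-(c/4+195)]
    return r
o=least_squares(res,[.63,.11,0],loss='soft_l1'); print(o.x.tolist(),np.round(o.fun if 0 else res(o.x),1))
v=o.x
for n,P in dict(handle=(hx,0,.082),wheel=(-.075,.25,.085),floor=(-.07,0,.015)).items(): print(n,C2W(P,v).round(4))
# handpieces: masks
for n,p in (('side',ps),('top',pt)):
    hsv=cv2.cvtColor(p['pixels'],cv2.COLOR_RGB2HSV)
    m=cv2.inRange(hsv,(26,120,100),(34,255,255)); m=cv2.morphologyEx(m,cv2.MORPH_CLOSE,np.ones((3,3)))
    nn,lab,stt,cen=cv2.connectedComponentsWithStats(m)
    for i in range(1,nn):
        if stt[i,4]<60: continue
        ys,xs=np.nonzero(lab==i); W=np.array([atz(p,a,b,.02)[:2] for a,b in zip(ys,xs)]); c=W.mean(0)
        u,s_,vt=np.linalg.svd(W-c,full_matrices=False); print(n,c.round(4),'dir',np.degrees(np.arctan2(vt[0,1],vt[0,0])).round(1),'ext',np.ptp((W-c)@vt.T,axis=0).round(3),stt[i])
    for l in('mat','bowl','mug','jar'):
        for d in finder.masks_of(l,p)[:1]:
            ys,xs=np.nonzero(d['pixels']); print(n,l,d['confidence'],atz(p,ys.mean(),xs.mean(),.004 if l=='mat' else .04).round(3))
E
```

```text
[0.6314034394715637, 0.1179136063678198, -0.007375153504095237] [-1.   0.5 -2.   0.2 -0.7  0.6  0.3 -0.3  1.5  0.   0.4  0.1 -0.7 -1.6
 -0.  -0.6 -0.9 -0.4  0.5  0.4 -0.3  0.3]
handle [0.4422 0.1193 0.082 ]
wheel [0.5582 0.3685 0.085 ]
floor [0.5614 0.1184 0.015 ]
side [ 0.4535 -0.3085] dir 173.8 ext [0.086 0.034] [324 101  25  11 213]
side [ 0.4499 -0.2558] dir 177.8 ext [0.084 0.033] [325 115  25  10 212]
side [ 0.4198 -0.1806] dir 10.5 ext [0.085 0.032] [333 135  26  11 214]
side mat 0.82 [ 0.647 -0.251  0.004]
side bowl 0.96 [ 0.623 -0.451  0.04 ]
side jar 0.76 [0.561 0.517 0.04 ]
top [ 0.4497 -0.2582] dir 179.5 ext [0.084 0.025] [402 198   8  25 187]
top [ 0.4535 -0.3104] dir 173.5 ext [0.085 0.028] [416 198  10  25 186]
top [ 0.4185 -0.1821] dir -169.8 ext [0.084 0.027] [378 207  12  25 184]
top mat 0.65 [ 0.648 -0.252  0.004]
top bowl 0.63 [ 0.624 -0.448  0.04 ]
top mug 0.86 [0.345 0.399 0.04 ]
top jar 0.83 [0.559 0.518 0.04 ]
```

```bash
cat >> h.py <<'E'
POSE=(0.6314,0.1179,-0.0074)
def Rdown(yaw_deg,tilt=None):
    a=np.radians(yaw_deg); x=np.array([np.cos(a),np.sin(a),0]); z=np.array([0,0,-1.]); y=np.cross(z,x)
    return R.from_matrix(np.stack([x,y,z],1))
def rel(pos,Rt,s=None):
    s=s or telemetry.get_state(); R0=R.from_quat(s['tcp_rot'])
    d=R0.inv().apply(np.array(pos)-s['eef_pos'])/.15; w=(R0.inv()*Rt).as_rotvec()/(np.pi/2)
    n=max(np.linalg.norm(d)*.15/.05,np.linalg.norm(w)*90/8.59)
    print('shift',d.round(3).tolist(),'turn',w.round(3).tolist(),'rows>=%.1f'%n)
E
python3 - <<'E'
from h import *
st();rel((.36,-.53,.33),Rdown(90))
E
```

```text
t 2.3 tcp [ 0.2231 -0.6371  0.2313] q [0.986 0.168 0.    0.   ] F [ 0.2 -0.2  0.4] op 1.002
shift [1.097, -0.372, -0.658] turn [0.0, 0.0, -0.786] rows>=8.2
```

```bash
python3 -m crank '[[0.3,-0.1,-0.2,0,0,-0.1,1],[0.6,-0.2,-0.4,0,0,-0.2,1],[0.8,-0.3,-0.6,0,0,-0.3,1],[0.98,-0.37,-0.66,0,0,-0.38,1],[0.98,-0.37,-0.66,0,0,-0.48,1],[0.98,-0.37,-0.66,0,0,-0.58,1],[0.98,-0.37,-0.66,0,0,-0.68,1],[0.98,-0.37,-0.66,0,0,-0.786,1],[0.98,-0.37,-0.66,0,0,-0.786,1]]' 40
python3 - <<'E'
from h import *
rel((.48,-.38,.33),Rdown(90)); rel((.48,-.24,.33),Rdown(90))
E
```

```text
time: 3.2
eef_pos: [0.3435, -0.536, 0.3304]
tcp_rot: [0.706, 0.709, -0.0, 0.0]
contact_force: [-0.4, -0.3, -0.1]
opening: 1.0
shift [1.036, 0.914, 0.002] turn [0.0, 0.0, 0.003] rows>=4.1
shift [1.969, 0.918, 0.002] turn [0.0, 0.0, 0.003] rows>=6.5
```

Tool x is now world +y and tool y is world +x.

```bash
python3 -m crank '[[0.25,0.25,0,0,0,0,1],[0.5,0.5,0,0,0,0,1],[0.75,0.7,0,0,0,0,1],[1,0.85,0,0,0,0,0.6],[1,0.9,0,0,0,0,0.3],[1,0.9,0,0,0,0,0.3]]'
python3 -m crank '[[0.33,0,0,0,0,0,0.3],[0.66,0,0,0,0,0,0.3],[1,0,0,0,0,0,0.3],[1,0,0,0,0,0,0.3]]'
python3 -m crank '[[0.33,0,0,0,0,0,0.3],[0.66,0,0,0,0,0,0.3],[1,0,0,0,0,0,0.3],[1,0,0,0,0,0,0.3]]'
python3 -m crank '[[0.33,0,0,0,0,0,0.3],[0.66,0,0,0,0,0,0.3],[0.8,0,0,0,0,0,0.3],[0.8,0,0,0,0,0,0.3]]'
python3 - <<'E'
from h import *
st();ps=cam('side','side1');pt=cam('top','top1');pw=cam('wrist','wrist1')
for p in (ps,pt,pw):
  for l in('shutter_handle','used0'): print(l,[(np.round(d['location'],1).tolist(),round(d['confidence'],2),atz(p,*d['location'],.082 if l!='used0' else 0).round(3).tolist()) for d in finder.pinpoint(l,p)])
E
```

```text
time: 3.8
eef_pos: [0.4794, -0.3851, 0.3305]
tcp_rot: [0.706, 0.708, -0.0, 0.0]
contact_force: [0.0, -0.6, -0.4]
opening: 0.514
time: 4.2
eef_pos: [0.4777, -0.233, 0.3307]
tcp_rot: [0.706, 0.708, 0.0, -0.0]
contact_force: [-1.0, -0.2, -0.2]
opening: 0.301
time: 4.6
eef_pos: [0.478, -0.0833, 0.3308]
tcp_rot: [0.705, 0.709, 0.001, 0.0]
contact_force: [-0.5, -0.2, 1.0]
opening: 0.301
time: 5.0
eef_pos: [0.4785, 0.0342, 0.3305]
tcp_rot: [0.706, 0.708, -0.0, 0.0]
contact_force: [-0.1, 0.0, 0.2]
opening: 0.3
t 5.0 tcp [0.4785 0.0342 0.3305] q [ 0.706  0.708 -0.     0.   ] F [-0.1  0.   0.2] op 0.3
shutter_handle [([217.3, 336.0], 0.83, [0.448, 0.108, 0.082]), ([73.4, 291.0], 0.28, [0.611, -0.393, 0.082])]
used0 [([180.3, 360.9], 0.6, [0.364, -0.043, 0.0])]
shutter_handle []
used0 [([206.9, 400.9], 0.83, [0.463, -0.247, 0.0]), ([213.1, 378.5], 0.63, [0.44, -0.167, 0.0]), ([237.6, 343.5], 0.6, [0.353, -0.044, 0.0]), ([203.6, 417.2], 0.47, [0.475, -0.305, 0.0]), ([176.1, 222.5], 0.22, [0.566, 0.387, 0.0])]
shutter_handle [([103.1, 287.6], 0.61, [0.441, 0.122, 0.082])]
used0 [([287.0, 291.9], 0.98, [0.432, -0.181, 0.0]), ([212.3, 247.1], 0.75, [0.362, -0.043, 0.0]), ([321.3, 305.2], 0.7, [0.455, -0.252, -0.0]), ([345.5, 313.4], 0.68, [0.47, -0.305, -0.0])]
```

View pics/wrist1.png

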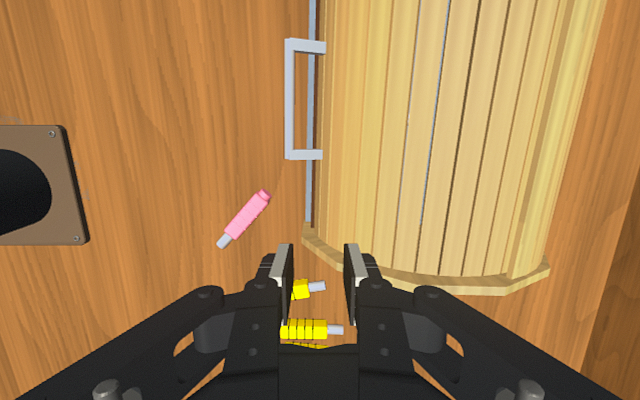

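View pics/side1.png

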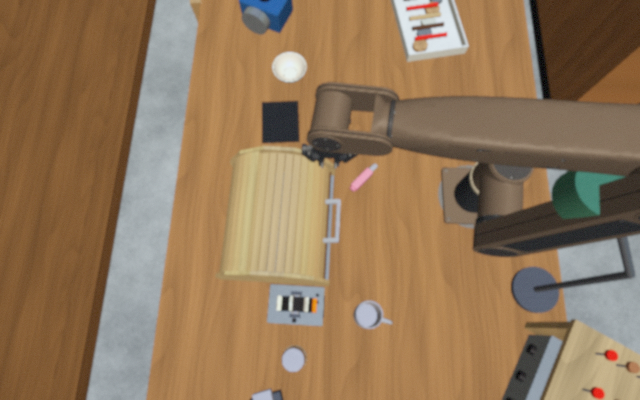

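View pics/top1.png

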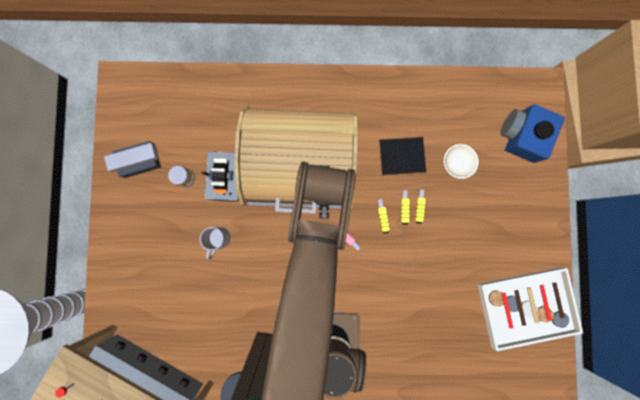

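Only three yellow handpieces exist, since the area under the arm is now visible and empty. In the wrist picture the bar runs from (289,42) to (289,155), with its corners at the posts.

Run:
```python
from h import *
pw=cam('wrist')
a=cv2.resize(pw['pixels'][20:180,250:410,::-1],None,fx=3.5,fy=3.5,interpolation=2); cv2.imwrite('pics/c4.png',a)
for q in ((40,288.5),(158,288.5),(100,288.5)): print(atz(pw,*q,.082).round(4))
```

```text
[0.4436 0.1931 0.082 ]
[0.4399 0.0561 0.082 ]
[0.4418 0.1269 0.082 ]
```

View pics/c4.png

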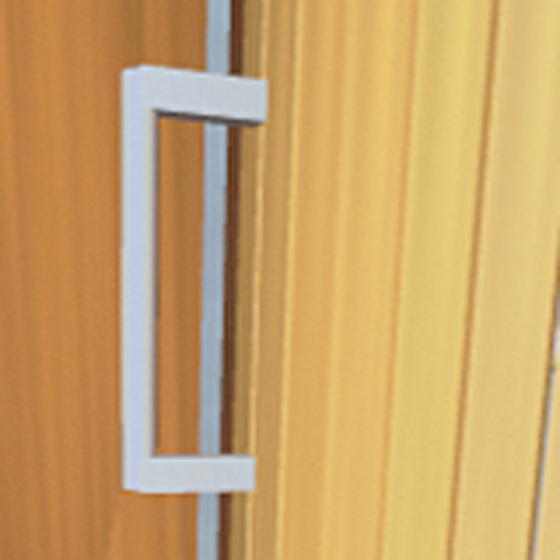

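```bash
python3 -m crank '[[0.2,-0.1,0.2,0,0,0,0.3],[0.4,-0.24,0.5,0,0,0,0.3],[0.59,-0.24,0.8,0,0,0,0.3],[0.59,-0.24,0.95,0,0,0,0.3],[0.59,-0.24,0.95,0,0,0,0.3]]'
python3 - <<'E'
from h import *
rel((.442,.122,.066),Rdown(89.3)); pw=cam('wrist','wrist2'); pt=cam('side','side2')
E
```

```text
time: 6.0
eef_pos: [0.4382, 0.123, 0.1827]
tcp_rot: [0.706, 0.708, -0.004, -0.004]
contact_force: [-0.1, 0.0, 0.1]
opening: 0.298
shift [-0.006, 0.033, 0.778] turn [-0.007, 0.0, 0.009] rows>=2.3
```

View pics/wrist2.png

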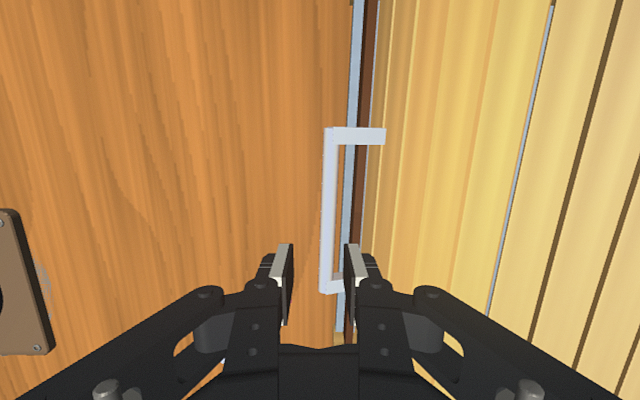

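Run:
```python
from h import *
pw=cam('wrist')
for q in ((135,331),(200,329),(285,326)): print(atz(pw,*q,.082).round(4))
```

```text
[0.4524 0.1804 0.082 ]
[0.4514 0.1262 0.082 ]
[0.4495 0.0446 0.082 ]
```

```bash
python3 -m crank '[[0,0.05,0.25,-0.005,0,0.009,0.3],[0,0.05,0.5,-0.007,0,0.009,0.3],[0,0.05,0.5,-0.007,0,0.009,0.3]]'
python3 - <<'E'
from h import *
pw=cam('wrist','wrist3'); pt=cam('side','side3')
s=st()
for P in ((.442,.12,.082),(.446,.12,.082),(.45,.12,.082)): print(proj(pw,P),proj(pt,P))
E
```

```text
time: 6.45
eef_pos: [0.4477, 0.1216, 0.1105]
tcp_rot: [0.712, 0.702, 0.001, 0.002]
contact_force: [-1.0, 0.4, -0.8]
opening: 0.301
t 6.55 tcp [0.451  0.122  0.1148] q [0.712 0.702 0.005 0.005] F [0.3 0.8 0.6] op 0.3
(np.float64(240.94922384641512), np.float64(309.1403604305406)) (np.float64(221.21975977789012), np.float64(337.94962143986163))
(np.float64(240.84882035427833), np.float64(315.666526337349)) (np.float64(221.18265914414886), np.float64(336.6385340424729))
(np.float64(240.74842255153766), np.float64(322.19232243686844)) (np.float64(221.14555918630597), np.float64(335.3274705304396))
```

View pics/wrist3.png

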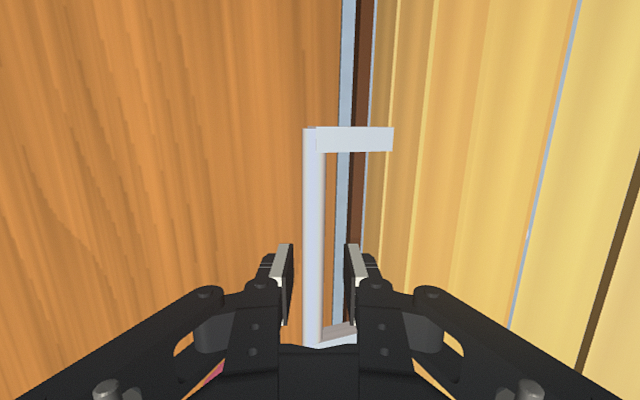

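Run:
```python
from h import *
for i in range(4):
    s=st(); pw=cam('wrist')
g=cv2.cvtColor(pw['pixels'],cv2.COLOR_RGB2GRAY)
print(pw['pixels'][241,295:335].tolist())
for P in ((.442,.12,.082),(.446,.12,.082),(.45,.12,.082)): print(proj(pw,P))
```

```text
t 6.55 tcp [0.451  0.122  0.1148] q [0.712 0.702 0.005 0.005] F [0.3 0.8 0.6] op 0.3
t 6.6 tcp [0.4518 0.1222 0.1158] q [0.712 0.702 0.006 0.005] F [ 0.6  0.1 -0.1] op 0.304
t 6.65 tcp [0.452  0.1223 0.1161] q [0.712 0.702 0.006 0.006] F [ 0.8 -0.3  0.1] op 0.297
t 6.7 tcp [0.4519 0.1224 0.116 ] q [0.712 0.702 0.006 0.006] F [-1.   0.5  0.1] op 0.301
[[168, 157, 151], [200, 190, 185], [207, 203, 196], [204, 212, 209], [204, 214, 219], [204, 212, 224], [202, 212, 227], [203, 211, 231], [200, 209, 229], [202, 209, 229], [202, 210, 228], [201, 209, 226], [202, 210, 224], [200, 209, 220], [201, 208, 214], [204, 212, 210], [201, 205, 197], [203, 192, 186], [192, 178, 173], [169, 162, 155], [138, 136, 135], [149, 115, 98], [181, 122, 64], [175, 119, 69], [173, 119, 67], [173, 120, 68], [178, 124, 72], [178, 123, 72], [176, 120, 68], [176, 120, 71], [180, 126, 74], [187, 127, 68], [147, 101, 61], [114, 130, 143], [165, 184, 196], [164, 178, 191], [159, 173, 186], [158, 173, 185], [160, 175, 187], [161, 175, 187]]
(np.float64(238.9576953214159), np.float64(302.0812864053412))
(np.float64(238.83693829348869), np.float64(308.42576879468834))
(np.float64(238.71624819638018), np.float64(314.76673468973365))
```

Run:
```python
from h import *
st();rel((.4435,.122,.066),Rdown(89.3))
```

```text
t 6.75 tcp [0.4515 0.1224 0.1156] q [0.712 0.702 0.006 0.006] F [-0.3  0.2  0.3] op 0.301
shift [-0.004, -0.059, 0.33] turn [0.01, -0.0, -0.001] rows>=1.0
```

```bash
python3 -m crank '[[0,-0.055,0,0.01,0,0,0.3],[0,-0.055,0,0.01,0,0,0.3],[0,-0.055,0.1,0.01,0,0,0.3],[0,-0.055,0.2,0.01,0,0,0.3],[0,-0.055,0.3,0.01,0,0,0.3],[0,-0.055,0.33,0.01,0,0,0.3],[0,-0.055,0.33,0.01,0,0,0.3],[0,-0.055,0.33,0.01,0,0,0.3],[0,-0.055,0.33,0.01,0,0,0.3]]'
python3 - <<'E'
from h import *
cam('wrist','wrist4');st()
E
```

```text
time: 7.65
eef_pos: [0.4426, 0.1226, 0.0642]
tcp_rot: [0.712, 0.702, -0.001, -0.001]
contact_force: [0.0, 0.0, -0.1]
opening: 0.302
t 7.7 tcp [0.4425 0.1227 0.0641] q [ 0.712  0.702 -0.001 -0.001] F [ 0.7 -0.6  0. ] op 0.302
```

View pics/wrist4.png

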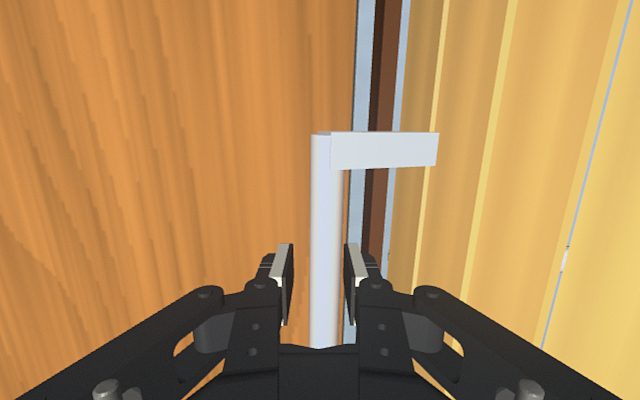

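The bar lies between the pads, slightly right at column 325. I'll centre it and close.

```bash
python3 -m crank '[[0,0.02,0,0,0,0,0.3],[0,0.02,0,0,0,0,0],[0,0.02,0,0,0,0,0],[0,0.02,0,0,0,0,0],[0,0.02,0,0,0,0,0],[0,0.02,0,0,0,0,0]]' 40
python3 - <<'E'
from h import *
s=st()
p=s['eef_pos'];b=p+np.array([0,0,.0187]); 
# axis x from bar at 14deg
ax=b[0]+.195*np.cos(np.radians(14)); az=.035
print('bar',b.round(4),'axis x',ax)
for th in np.degrees(np.linspace(0,1.56,14)):
    a=np.radians(14+th); tgt=np.array([ax-.195*np.cos(a),p[1],az+.195*np.sin(a)-.0187]); 
    R0=R.from_quat(s['tcp_rot']); print(round(th,1),(R0.inv().apply(tgt-p)/.15).round(3).tolist())
E
```

```text
time: 8.3
eef_pos: [0.4446, 0.1225, 0.0634]
tcp_rot: [0.712, 0.702, -0.002, -0.002]
contact_force: [-3.1, -0.1, 4.1]
opening: 0.099
t 8.3 tcp [0.4446 0.1225 0.0634] q [ 0.712  0.702 -0.002 -0.002] F [-3.1 -0.1  4.1] op 0.099
bar [0.4446 0.1225 0.0821] axis x 0.6338538622986447
0.0 [0.0, -0.0, -0.001]
6.9 [0.001, 0.046, -0.15]
13.8 [0.002, 0.109, -0.292]
20.6 [0.003, 0.189, -0.426]
27.5 [0.004, 0.285, -0.549]
34.4 [0.005, 0.394, -0.66]
41.3 [0.007, 0.516, -0.757]
48.1 [0.009, 0.649, -0.839]
55.0 [0.011, 0.791, -0.904]
61.9 [0.013, 0.939, -0.952]
68.8 [0.015, 1.092, -0.982]
75.6 [0.017, 1.248, -0.993]
82.5 [0.019, 1.403, -0.985]
89.4 [0.021, 1.557, -0.959]
```

Opening is 0.099 (8.4 mm), so it is gripping the bar. I'll raise it along the arc.

```bash
python3 -m crank '[[0,0.02,-0.075,0,0,0,0],[0,0.046,-0.15,0,0,0,0],[0,0.075,-0.22,0,0,0,0],[0,0.109,-0.292,0,0,0,0],[0,0.147,-0.36,0,0,0,0],[0,0.189,-0.426,0,0,0,0],[0,0.235,-0.488,0,0,0,0],[0,0.285,-0.549,0,0,0,0],[0,0.338,-0.606,0,0,0,0],[0,0.394,-0.66,0,0,0,0],[0,0.453,-0.71,0,0,0,0],[0,0.516,-0.757,0,0,0,0]]'
python3 - <<'E'
from h import *
s=st();p=s['eef_pos'];print(np.round(W2C(p+np.array([0,0,.0187]),(.6339,.12,0)),4), np.hypot(p[0]-.6339,p[2]+.0187-.035))
E
```

```text
time: 9.5
eef_pos: [0.5232, 0.1201, 0.1606]
tcp_rot: [0.713, 0.701, -0.001, -0.001]
contact_force: [37.2, 0.9, -69.1]
opening: 0.089
t 9.5 tcp [0.5232 0.1201 0.1606] q [ 0.713  0.701 -0.001 -0.001] F [ 37.2   0.9 -69.1] op 0.089
[-1.107e-01  1.000e-04  1.793e-01] 0.18184946270085267
```

Run:
```python
from h import *
ps=cam('side','side5');cam('wrist','wrist5');pt=cam('top','top5');st()
a=ps['pixels'][130:300,210:400,::-1]; cv2.imwrite('pics/c5.png',cv2.resize(a,None,fx=3.5,fy=3.5,interpolation=2))
```

```text
t 9.65 tcp [0.5247 0.12   0.1614] q [0.713 0.701 0.    0.001] F [ 41.8   0.1 -63. ] op 0.09
```

View pics/wrist5.png

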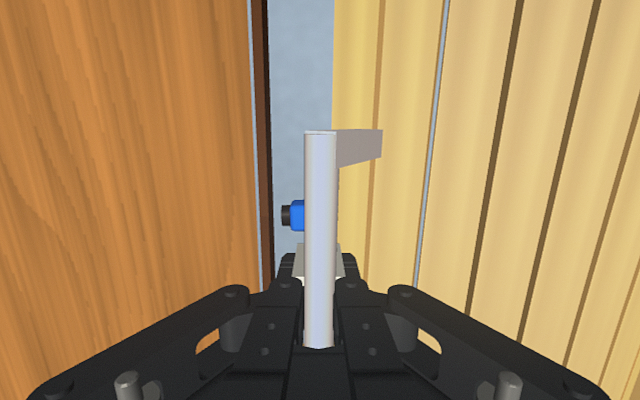

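View pics/c5.png

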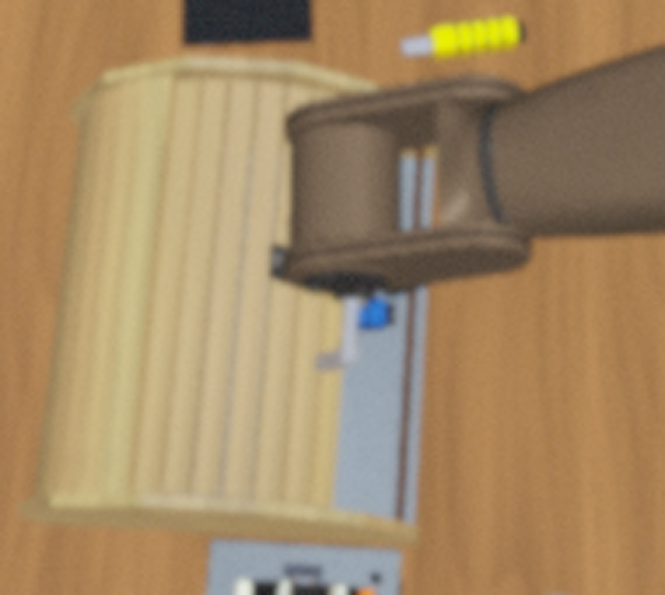

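```bash
python3 -m crank '[[0,0,0.05,0,0,0,0.02],[0,0,0.05,0,0,0,0.1],[0,0,0.05,0,0,0,0.2],[0,0,0.05,0,0,0,0.25],[0,0,0.05,0,0,0,0.25],[0,0,0.05,0,0,0,0.25]]'
python3 - <<'E'
from h import *
cam('wrist','wrist6');ps=cam('side');pt=cam('top','top6');st()
for p in(ps,pt): print([ (d['location'],d['confidence']) for d in finder.pinpoint('shutter_handle',p)])
E
```

```text
time: 10.25
eef_pos: [0.5235, 0.1217, 0.1705]
tcp_rot: [0.712, 0.702, -0.001, -0.001]
contact_force: [-0.7, -1.1, -0.1]
opening: 0.25
t 10.4 tcp [0.5231 0.1216 0.1699] q [ 0.712  0.702 -0.001 -0.001] F [-0.   0.2 -0.4] op 0.251
[([209.2, 310.5], 0.95)]
[([180.9, 303.5], 0.68)]
```

View pics/wrist6.png

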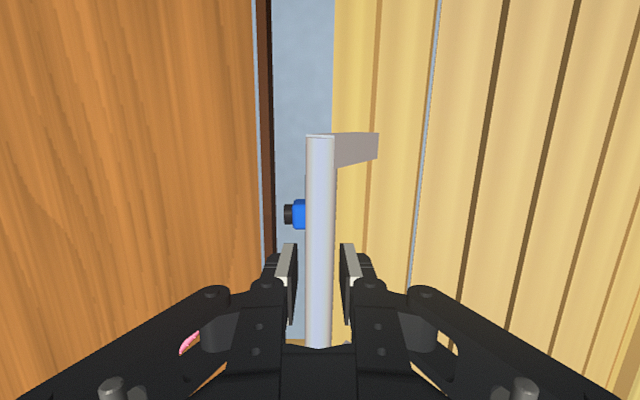

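```bash
python3 -m crank '[[0,0.07,-0.05,0,0,0,0.2],[0,0.15,-0.1,0,0,0,0.2],[0,0.22,-0.14,0,0,0,0.2],[0,0.29,-0.17,0,0,0,0.2],[0,0.37,-0.195,0,0,0,0.2],[0,0.45,-0.22,0,0,0,0.2],[0,0.53,-0.235,0,0,0,0.2],[0,0.61,-0.245,0,0,0,0.2],[0,0.69,-0.25,0,0,0,0.2],[0,0.74,-0.25,0,0,0,0.2],[0,0.74,-0.25,0,0,0,0.2]]'
python3 - <<'E'
from h import *
cam('wrist','wrist7');st()
E
```

```text
time: 11.6
eef_pos: [0.6357, 0.1199, 0.2064]
tcp_rot: [0.712, 0.702, -0.001, -0.001]
contact_force: [0.5, 0.4, -0.4]
opening: 0.198
t 11.65 tcp [0.635  0.1201 0.2062] q [ 0.712  0.702 -0.001 -0.001] F [ 0.3 -0.3 -0.2] op 0.199
```

View pics/wrist7.png

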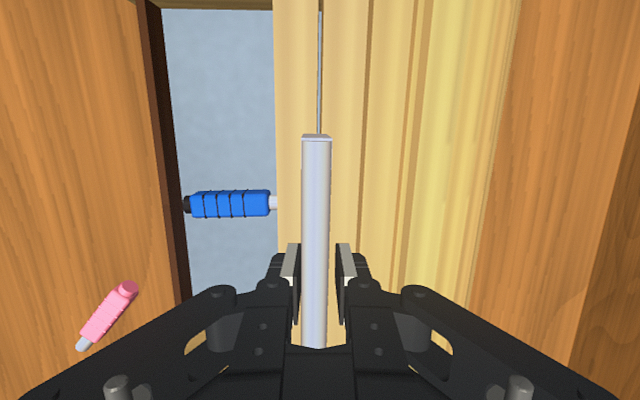

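Working well: bar at x≈0.635, with the blue handpiece showing at (230,203). I'll push on to the stop.

```bash
python3 -m crank '[[0,0.08,0,0,0,0,0.2],[0,0.16,0.005,0,0,0,0.2],[0,0.24,0.02,0,0,0,0.2],[0,0.3,0.025,0,0,0,0.2],[0,0.33,0.025,0,0,0,0.2],[0,0.33,0.025,0,0,0,0.2],[0,0.33,0.025,0,0,0,0.2]]'
python3 - <<'E'
from h import *
cam('wrist','wrist8');st()
E
```

```text
time: 12.35
eef_pos: [0.6707, 0.1195, 0.2022]
tcp_rot: [0.711, 0.703, -0.017, -0.015]
contact_force: [-41.2, -4.7, 19.4]
opening: 0.202
t 12.4 tcp [0.6707 0.1195 0.2023] q [ 0.711  0.703 -0.017 -0.015] F [-40.7  -4.4  19.1] op 0.202
```

View pics/wrist8.png

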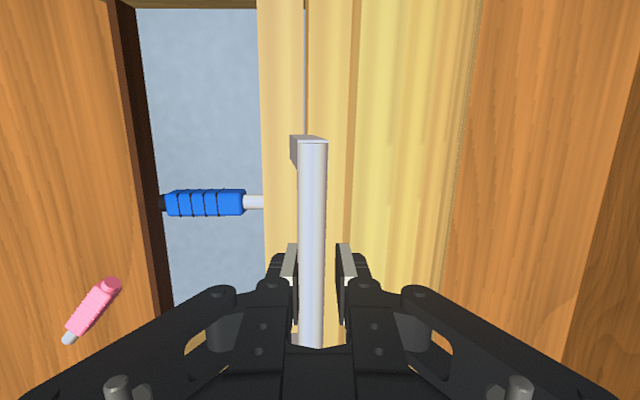

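At the stop (41 N reaction), so it is fully up. I'll back off and lift clear.

```bash
python3 -m crank '[[0,-0.05,0,0,0,0,0.25],[0,-0.07,-0.05,0,0,0,0.25],[0,-0.07,-0.3,0,0,0,0.25],[0,-0.07,-0.6,0,0,0,0.25],[0,-0.07,-0.8,0,0,0,0.5],[0,-0.07,-0.8,0,0,0,0.7],[0,-0.07,-0.8,0,0,0,1],[0,-0.07,-0.8,0,0,0,1]]'
python3 - <<'E'
from h import *
s=st();ps=cam('side','side9');pt=cam('top','top9');pw=cam('wrist','wrist9')
for p in(ps,pt,pw):
  print([ (d['location'],d['confidence'],atz(p,*d['location'],.226).round(3)) for d in finder.pinpoint('shutter_handle',p)])
  print([ (d['location'],d['confidence'],atz(p,*d['location'],.015).round(3)) for d in finder.pinpoint('dry',p)])
E
```

```text
time: 13.2
eef_pos: [0.6732, 0.1195, 0.3202]
tcp_rot: [0.712, 0.702, -0.002, -0.002]
contact_force: [0.1, 0.6, -0.1]
opening: 0.911
t 13.2 tcp [0.6732 0.1195 0.3202] q [ 0.712  0.702 -0.002 -0.002] F [ 0.1  0.6 -0.1] op 0.911
[([204.4, 257.7], 0.58, array([0.667, 0.115, 0.226]))]
[([219.9, 302.6], 0.67, array([0.553, 0.103, 0.015])), ([226.3, 301.7], 0.57, array([0.555, 0.124, 0.015])), ([202.7, 257.6], 0.39, array([0.702, 0.049, 0.015]))]
[]
[]
[([214.6, 314.5], 0.94, array([0.669, 0.114, 0.226]))]
[([182.7, 238.2], 0.92, array([0.549, 0.1  , 0.015]))]
```

View pics/wrist9.png

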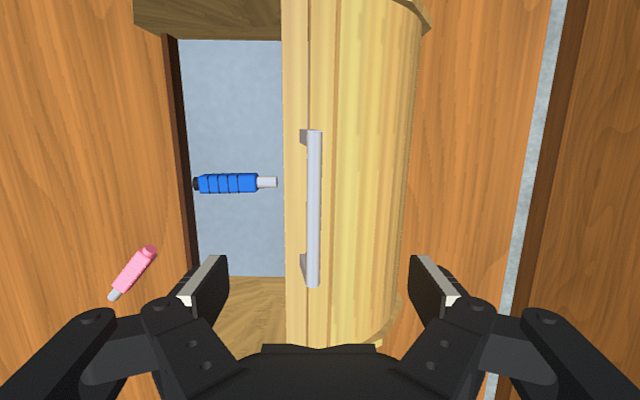

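View pics/top9.png

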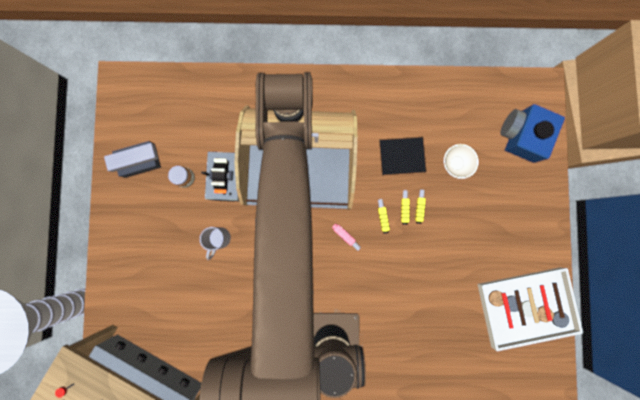

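Run:
```python
from h import *
st();rel((.545,.101,.30),Rdown(179.6))
p=cam('wrist')
hsv=cv2.cvtColor(p['pixels'],cv2.COLOR_RGB2HSV); m=cv2.inRange(hsv,(100,150,80),(125,255,255)); ys,xs=np.nonzero(m)
W=np.array([atz(p,a,b,.028)[:2] for a,b in zip(ys,xs)]);c=W.mean(0);u,s_,vt=np.linalg.svd(W-c,full_matrices=False);print(len(ys),c,np.degrees(np.arctan2(vt[0,1],vt[0,0])),np.ptp((W-c)@vt.T,axis=0))
```

```text
t 13.65 tcp [0.6734 0.1194 0.3216] q [ 0.712  0.702 -0.002 -0.002] F [ 0.5 -0.3 -0.3] op 1.002
shift [-0.134, -0.854, 0.149] turn [-0.002, -0.003, -1.004] rows>=10.5
1055 [0.53685292 0.10303988] 1.7153724273366027 [0.08844607 0.02877479]
```

```bash
python3 -m crank '[[0,-0.2,0,0,0,-0.09,1],[-0.03,-0.4,0,0,0,-0.18,1],[-0.06,-0.6,0.02,0,0,-0.27,1],[-0.09,-0.75,0.08,0,0,-0.36,1],[-0.12,-0.87,0.14,0,0,-0.45,1],[-0.12,-0.87,0.15,0,0,-0.54,1],[-0.12,-0.87,0.15,0,0,-0.63,1],[-0.12,-0.87,0.15,0,0,-0.72,1],[-0.12,-0.87,0.15,0,0,-0.81,1],[-0.12,-0.87,0.15,0,0,-0.9,1],[-0.12,-0.87,0.15,0,0,-0.99,1],[-0.12,-0.87,0.15,0,0,-1,1]]'
python3 -m crank '[[0,0,0,0,0,-0.02,0.7],[0,0,0,0,0,-0.02,0.7],[0,0,0,0,0,-0.02,0.7],[0,0,0,0,0,-0.02,0.7]]';python3 - <<'E'
from h import *
cam('wrist','wrist10');st();rel((.542,.103,.016),Rdown(181.5))
E
```

```text
time: 14.9
eef_pos: [0.5426, 0.1032, 0.3003]
tcp_rot: [0.006, 1.0, 0.0, -0.002]
contact_force: [0.5, 0.0, 0.2]
opening: 1.002
time: 15.3
eef_pos: [0.5426, 0.1032, 0.3001]
tcp_rot: [-0.008, 1.0, 0.0, -0.002]
contact_force: [-0.3, 0.2, -0.3]
opening: 0.701
t 15.35 tcp [0.5426 0.1032 0.3001] q [-0.008  1.     0.    -0.002] F [0.3 0.4 0.6] op 0.699
shift [-0.004, -0.002, 1.894] turn [0.0, -0.003, -0.006] rows>=5.7
```

View pics/wrist10.png

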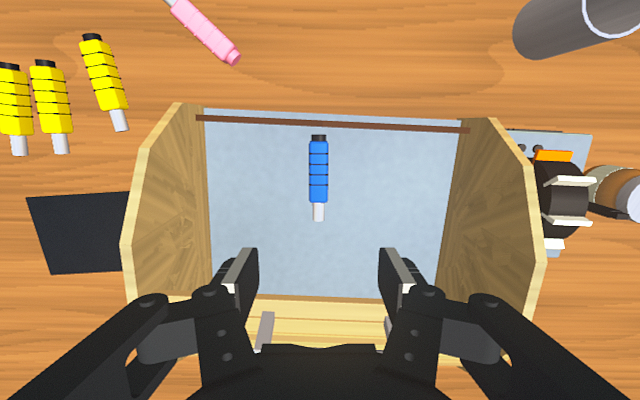

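```bash
python3 -m crank '[[0,0,0.3,0,0,0,0.7],[0,0,0.6,0,0,0,0.7],[0,0,0.9,0,0,0,0.7],[0,0,1,0,0,0,0.7],[0,0,1,0,0,0,0.7],[0,0,1,0,0,0,0.7]]';python3 - <<'E'
from h import *
p=cam('wrist','wrist11');st()
hsv=cv2.cvtColor(p['pixels'],cv2.COLOR_RGB2HSV); m=cv2.inRange(hsv,(100,150,80),(125,255,255)); ys,xs=np.nonzero(m)
W=np.array([atz(p,a,b,.028)[:2] for a,b in zip(ys,xs)]);c=W.mean(0);u,s_,vt=np.linalg.svd(W-c,full_matrices=False);print(len(ys),c,np.degrees(np.arctan2(vt[0,1],vt[0,0])),np.ptp((W-c)@vt.T,axis=0))
rel((.542,.103,.018),Rdown(181.5))
E
```

```text
time: 15.95
eef_pos: [0.5434, 0.1033, 0.1521]
tcp_rot: [-0.009, 1.0, 0.0, -0.001]
contact_force: [-0.2, 0.3, 0.6]
opening: 0.702
t 16.0 tcp [0.544  0.1032 0.1531] q [-0.009  1.     0.     0.   ] F [-0.5 -0.2  0.1] op 0.697
2439 [0.53967216 0.1034592 ] 0.7403313181175973 [0.08677358 0.02610727]
shift [0.013, -0.002, 0.901] turn [0.0, 0.0, -0.005] rows>=2.7
```

View pics/wrist11.png

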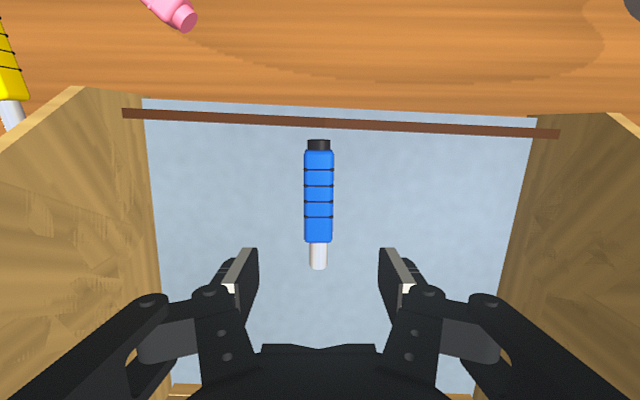

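```bash
python3 -m crank '[[0,0,0.25,0,0,0,0.7],[0,0,0.5,0,0,0,0.7],[0,0,0.7,0,0,0,0.7],[0,0,0.82,0,0,0,0.7],[0,0,0.89,0,0,0,0.7],[0,0,0.89,0,0,0,0.7],[0,0,0.89,0,0,0,0.7],[0,0,0.89,0,0,0,0.15],[0,0,0.89,0,0,0,0],[0,0,0.89,0,0,0,0],[0,0,0.89,0,0,0,0],[0,0,0.89,0,0,0,0]]' 60
python3 -m crank '[[0,0,0,0,0,0,0],[0,0,0,0,0,0,0],[0,0,0,0,0,0,0]]' 60
```

```text
time: 17.2
eef_pos: [0.5426, 0.1033, 0.0181]
tcp_rot: [-0.009, 1.0, 0.0, -0.001]
contact_force: [-0.7, 0.3, 6.4]
opening: 0.294
time: 17.5
eef_pos: [0.5426, 0.1032, 0.0181]
tcp_rot: [-0.009, 1.0, 0.0, -0.001]
contact_force: [-0.7, -0.1, 7.0]
opening: 0.291
```

```bash
python3 -m crank '[[0,0,-0.1,0,0,0,0],[0,0,-0.3,0,0,0,0],[0,0,-0.55,0,0,0,0],[0,0,-0.8,0,0,0,0],[0,0,-1,0,0,0,0],[0,0,-1,0,0,0,0]]' 
python3 -m crank '[[0,0,-0.25,0,0,0,0],[0,0,-0.5,0,0,0,0],[0,0,-0.7,0,0,0,0],[0,0,-0.7,0,0,0,0],[0,0,-0.7,0,0,0,0]]'
python3 - <<'E'
from h import *
cam('wrist','wrist12');st();rel((.645,-.252,.27),Rdown(180))
E
```

```text
time: 18.1
eef_pos: [0.5449, 0.1034, 0.1725]
tcp_rot: [-0.009, 1.0, 0.0, 0.003]
contact_force: [0.4, -0.3, -0.7]
opening: 0.295
time: 18.6
eef_pos: [0.5418, 0.1032, 0.2702]
tcp_rot: [-0.009, 1.0, 0.0, -0.003]
contact_force: [-0.0, 0.1, -2.0]
opening: 0.289
t 18.65 tcp [0.5412 0.1032 0.2688] q [-0.009  1.     0.    -0.005] F [-0.5  0.7 -2.1] op 0.29
shift [-0.65, -2.38, -0.015] turn [0.0, -0.006, 0.011] rows>=7.4
```

View pics/wrist12.png

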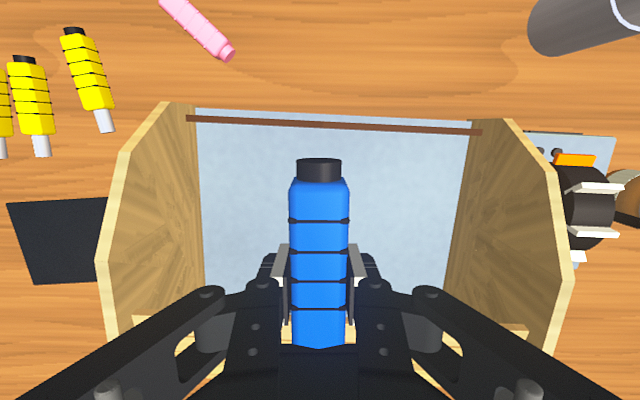

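```bash
python3 -m crank '[[-0.1,-0.25,0,0,0,0,0],[-0.2,-0.5,0,0,0,0,0],[-0.3,-0.75,0,0,0,0,0],[-0.4,-1,0,0,0,0,0],[-0.4,-1,0,0,0,0,0]]' 
python3 -m crank '[[-0.1,-0.25,0,0,0,0,0],[-0.2,-0.5,0,0,0,0,0],[-0.25,-0.75,0,0,0,0,0],[-0.25,-1,0,0,0,0,0],[-0.25,-1,0,0,0,0,0]]' 
python3 -m crank '[[0,-0.2,0.1,0,0,0.01,0],[0,-0.38,0.4,0,0,0.01,0],[0,-0.38,0.7,0,0,0.01,0],[0,-0.38,1,0,0,0.01,0],[0,-0.38,1,0,0,0.01,0],[0,-0.38,1,0,0,0.01,0]]'
python3 - <<'E'
from h import *
p=cam('wrist','wrist13');st();rel((.64,-.252,.011),Rdown(180))
E
```

```text
time: 19.15
eef_pos: [0.6049, -0.0498, 0.2671]
tcp_rot: [-0.007, 1.0, -0.0, -0.005]
contact_force: [0.5, 0.4, -1.7]
opening: 0.293
time: 19.65
eef_pos: [0.644, -0.1985, 0.267]
tcp_rot: [-0.007, 1.0, 0.001, -0.005]
contact_force: [-0.1, 0.2, -1.8]
opening: 0.291
time: 20.25
eef_pos: [0.6446, -0.2503, 0.119]
tcp_rot: [-0.001, 1.0, 0.001, -0.004]
contact_force: [-0.3, -0.0, 0.1]
opening: 0.285
t 20.3 tcp [ 0.6464 -0.2514  0.1223] q [-0.002  1.    -0.    -0.002] F [ 0.2 -0.9 -1.1] op 0.289
shift [0.04, -0.004, 0.742] turn [-0.0, -0.002, 0.002] rows>=2.2
```

View pics/wrist13.png

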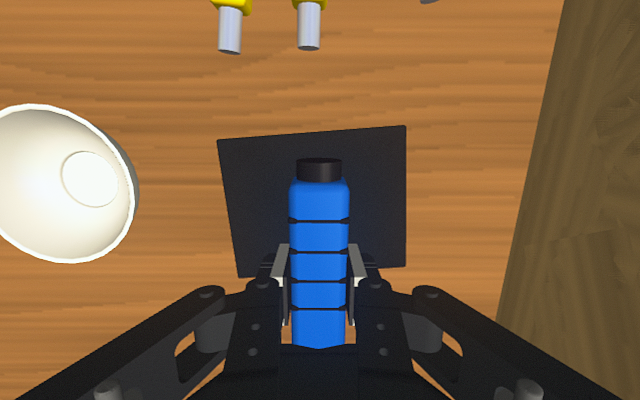

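```bash
python3 -m crank '[[0.03,0,0.2,0,0,0,0],[0.03,0,0.4,0,0,0,0],[0.03,0,0.6,0,0,0,0],[0.03,0,0.7,0,0,0,0],[0.03,0,0.75,0,0,0,0],[0.03,0,0.75,0,0,0,0],[0.03,0,0.755,0,0,0,0],[0.03,0,0.755,0,0,0,0]]'; python3 -m crank '[[0,0,0,0,0,0,0.4],[0,0,0,0,0,0,0.6],[0,0,0,0,0,0,0.7],[0,0,0,0,0,0,0.7],[0,0,-0.2,0,0,0,0.7],[0,0,-0.5,0,0,0,0.7],[0,0,-0.8,0,0,0,0.7],[0,0,-1,0,0,0,0.7],[0,0,-1,0,0,0,0.7],[0,0,-1,0,0,0,0.7]]';  python3 - <<'E'
from h import *
p=cam('wrist','wrist14');st()
hsv=cv2.cvtColor(p['pixels'],cv2.COLOR_RGB2HSV)
m=cv2.inRange(hsv,(100,150,80),(125,255,255)); ys,xs=np.nonzero(m)
print(atz(p,ys.mean(),xs.mean(),.017))
m=cv2.inRange(hsv,(26,120,100),(34,255,255)); m=cv2.morphologyEx(m,cv2.MORPH_CLOSE,np.ones((5,5)))
nn,lab,stt,cen=cv2.connectedComponentsWithStats(m)
for i in range(1,nn):
        if stt[i,4]<100: continue
        ys,xs=np.nonzero(lab==i); W=np.array([atz(p,a,b,.014)[:2] for a,b in zip(ys,xs)]); c=W.mean(0)
        u,s_,vt=np.linalg.svd(W-c,full_matrices=False); print(c.round(4),'dir',np.degrees(np.arctan2(vt[0,1],vt[0,0])).round(1),'ext',np.ptp((W-c)@vt.T,axis=0).round(3),stt[i])
E
```

```text
time: 21.1
eef_pos: [0.642, -0.2526, 0.01]
tcp_rot: [-0.001, 1.0, -0.001, -0.001]
contact_force: [-0.6, -0.1, -2.2]
opening: 0.287
time: 22.1
eef_pos: [0.6417, -0.2522, 0.1589]
tcp_rot: [-0.001, 1.0, -0.0, -0.002]
contact_force: [-0.1, -0.3, -0.6]
opening: 0.703
t 22.15 tcp [ 0.6407 -0.2517  0.1568] q [-0.001  1.     0.    -0.003] F [-0.  -0.2 -0. ] op 0.699
[ 0.63914028 -0.2523064   0.017     ]
[ 0.4844 -0.313 ] dir 85.3 ext [0.03  0.024] [229   0  37  33 874]
[ 0.4828 -0.257 ] dir 93.4 ext [0.026 0.021] [298   0  31  28 673]
```

View pics/wrist14.png

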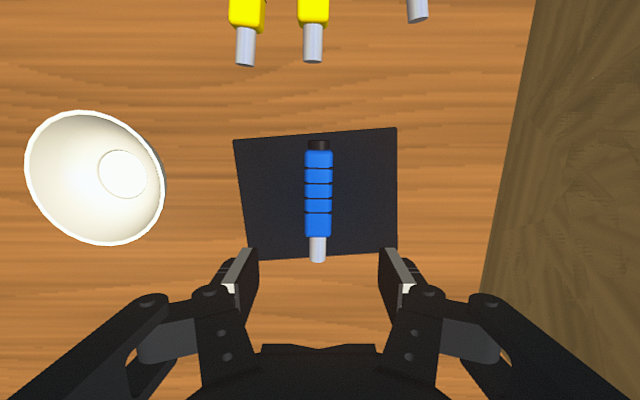

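```bash
python3 - <<'E'
from h import *
st();rel((.455,-.310,.16),Rdown(173.8))
E
python3 -m crank '[[0.25,-0.1,0,0,0,0.03,0.7],[0.5,-0.2,0,0,0,0.06,0.7],[0.75,-0.3,0,0,0,0.07,0.7],[1,-0.39,0,0,0,0.07,0.6],[1,-0.39,0,0,0,0.07,0.45],[1,-0.39,0,0,0,0.07,0.45]]'
python3 -m crank '[[0.2,0,0,0,0,0,0.45],[0.24,0,0,0,0,0,0.45],[0.24,0,0,0,0,0,0.45],[0.24,0,0,0,0,0,0.45],[0.24,0,0,0,0,0,0.45]]'
cat >> h.py <<'E'
def yel(p,z=.014,mn=100):
    hsv=cv2.cvtColor(p['pixels'],cv2.COLOR_RGB2HSV)
    m=cv2.inRange(hsv,(26,120,100),(34,255,255)); m=cv2.morphologyEx(m,cv2.MORPH_CLOSE,np.ones((5,5)))
    nn,lab,stt,cen=cv2.connectedComponentsWithStats(m)
    for i in range(1,nn):
        if stt[i,4]<mn: continue
        ys,xs=np.nonzero(lab==i); W=np.array([atz(p,a,b,z)[:2] for a,b in zip(ys,xs)]); c=W.mean(0)
        u,s_,vt=np.linalg.svd(W-c,full_matrices=False); print(c.round(4),'dir',np.degrees(np.arctan2(vt[0,1],vt[0,0])).round(1)%180,'ext',np.ptp((W-c)@vt.T,axis=0).round(3),stt[i])
E
python3 - <<'E'
from h import *
p=cam('wrist','wrist15');st();yel(p)
E
```

```text
t 22.15 tcp [ 0.6407 -0.2517  0.1568] q [-0.001  1.     0.    -0.003] F [-0.  -0.2 -0. ] op 0.699
shift [1.239, -0.386, -0.014] turn [0.0, -0.004, 0.07] rows>=3.9
time: 22.75
eef_pos: [0.49, -0.3104, 0.1563]
tcp_rot: [0.055, 0.998, 0.001, -0.004]
contact_force: [-0.4, 0.1, 0.3]
opening: 0.446
time: 23.25
eef_pos: [0.4567, -0.3069, 0.1587]
tcp_rot: [0.053, 0.999, -0.0, -0.002]
contact_force: [0.6, -0.2, -0.6]
opening: 0.456
t 23.3 tcp [ 0.4566 -0.307   0.1587] q [ 0.053  0.999 -0.    -0.002] F [-0.1  0.3 -0. ] op 0.45
[ 0.4202 -0.1792] dir 11.2 ext [0.087 0.034] [ 425   95   49   96 3213]
[ 0.4521 -0.2553] dir 179.4 ext [0.087 0.029] [ 354  141   32   89 2521]
[ 0.4561 -0.309 ] dir 173.4 ext [0.087 0.026] [ 303  151   27   87 2275]
```

View pics/wrist15.png

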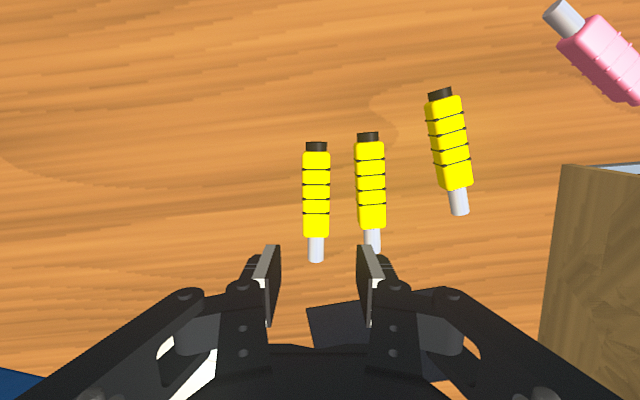

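```bash
python3 -m crank '[[0,-0.013,0.25,0,0,0,0.45],[0,-0.013,0.5,0,0,0,0.45],[0,-0.013,0.75,0,0,0,0.45],[0,-0.013,0.9,0,0,0,0.45],[0,-0.013,1,0,0,0,0.45],[0,-0.013,1,0,0,0,0.45],[0,-0.013,1,0,0,0,0.45],[0,-0.013,1,0,0,0,0.1],[0,-0.013,1,0,0,0,0],[0,-0.013,1,0,0,0,0],[0,-0.013,1,0,0,0,0],[0,-0.013,1,0,0,0,0]]' 60
python3 -m crank '[[0,0,-0.1,0,0,0,0],[0,0,-0.3,0,0,0,0],[0,0,-0.6,0,0,0,0],[0,0,-0.9,0,0,0,0],[0,0,-1,0,0,0,0],[0,0,-1,0,0,0,0]]'
python3 -m crank '[[0,0,-0.25,0,0,0,0],[0,0,-0.5,0,0,0,0],[0,0,-0.75,0,0,0,0],[0,0,-0.75,0,0,0,0],[0,0,-0.75,0,0,0,0]]'
python3 - <<'E'
from h import *
p=cam('wrist','wrist16');st();print(C2W((-.075,-.12,.27),POSE));rel((.552,.0,.27),Rdown(179.5))
E
```

```text
time: 24.5
eef_pos: [0.4561, -0.3101, 0.0108]
tcp_rot: [0.054, 0.999, -0.001, -0.001]
contact_force: [-0.6, 1.0, 6.1]
opening: 0.287
time: 25.1
eef_pos: [0.4566, -0.3099, 0.1618]
tcp_rot: [0.054, 0.999, -0.002, -0.0]
contact_force: [0.1, -0.2, -2.1]
opening: 0.286
time: 25.6
eef_pos: [0.4554, -0.3084, 0.2688]
tcp_rot: [0.054, 0.999, 0.001, -0.004]
contact_force: [0.0, -0.3, -3.0]
opening: 0.285
t 25.65 tcp [ 0.4549 -0.3079  0.2675] q [ 0.054  0.999  0.002 -0.005] F [ 0.2 -0.3 -2.8] op 0.289
[ 0.55551406 -0.00154172  0.27      ]
shift [-0.423, 2.11, -0.014] turn [0.002, -0.006, -0.063] rows>=6.5
```

View pics/wrist16.png

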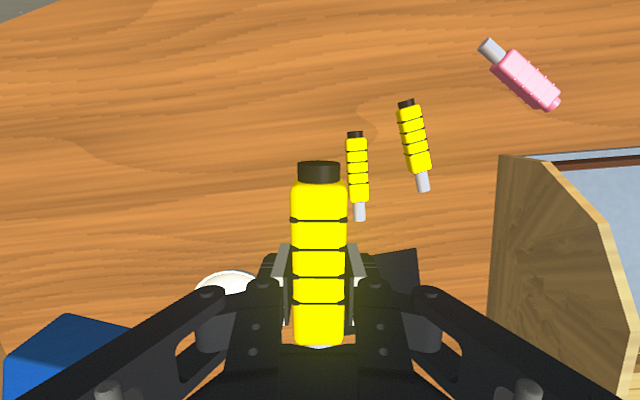

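```bash
python3 -m crank '[[-0.05,0.25,-0.03,0,0,-0.03,0],[-0.1,0.5,-0.03,0,0,-0.063,0],[-0.15,0.75,-0.03,0,0,-0.063,0],[-0.2,1,-0.03,0,0,-0.063,0],[-0.2,1,-0.03,0,0,-0.063,0]]'
python3 -m crank '[[-0.07,0.25,0,0,0,0,0],[-0.15,0.5,0,0,0,0,0],[-0.25,0.75,0,0,0,0,0],[-0.3,1,0,0,0,0,0],[-0.3,1,0,0,0,0,0],[-0.3,1,0,0,0,0,0],[-0.3,1,0,0,0,0,0]]'
python3 - <<'E'
from h import *
st();rel((.547,.01,.02),Rdown(179.6))
E
```

```text
time: 26.15
eef_pos: [0.5013, -0.1585, 0.2713]
tcp_rot: [0.002, 1.0, 0.003, -0.005]
contact_force: [0.1, -1.0, -2.7]
opening: 0.289
time: 26.85
eef_pos: [0.5475, -0.0145, 0.2734]
tcp_rot: [0.005, 1.0, 0.0, -0.004]
contact_force: [0.1, -0.3, -1.5]
opening: 0.286
t 26.85 tcp [ 0.5475 -0.0145  0.2734] q [ 0.005  1.     0.    -0.004] F [ 0.1 -0.3 -1.5] op 0.286
shift [-0.008, 0.163, 1.69] turn [0.0, -0.005, -0.002] rows>=5.1
```

```bash
python3 -m crank '[[0,0.16,0.1,0,0,0,0],[0,0.16,0.3,0,0,0,0],[0,0.16,0.6,0,0,0,0],[0,0.16,0.9,0,0,0,0],[0,0.16,1,0,0,0,0],[0,0.16,1,0,0,0,0],[0,0.16,1,0,0,0,0],[0,0.16,1,0,0,0,0]]'
python3 - <<'E'
from h import *
p=cam('wrist','wrist17');st();rel((.547,.01,.0265),Rdown(179.6))
E
```

```text
time: 27.65
eef_pos: [0.55, 0.0099, 0.1285]
tcp_rot: [0.005, 1.0, -0.0, 0.0]
contact_force: [0.6, -0.0, -2.1]
opening: 0.285
t 27.7 tcp [0.5499 0.0101 0.1284] q [ 0.005  1.    -0.     0.   ] F [-0.6  0.6 -2.1] op 0.284
shift [0.02, -0.0, 0.679] turn [-0.001, 0.001, -0.001] rows>=2.0
```

View pics/wrist17.png

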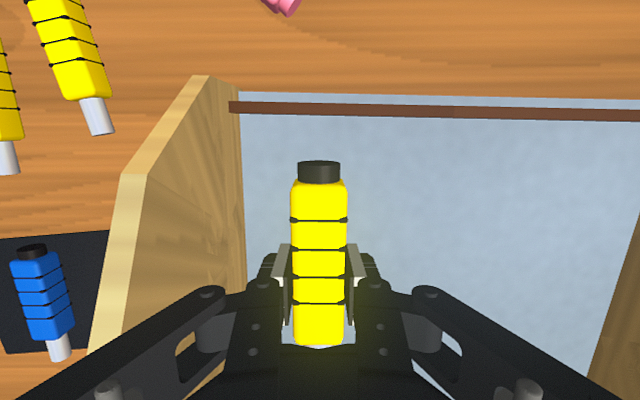

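```bash
python3 -m crank '[[0.02,0,0.2,0,0,0,0],[0.02,0,0.4,0,0,0,0],[0.02,0,0.57,0,0,0,0],[0.02,0,0.65,0,0,0,0],[0.02,0,0.675,0,0,0,0],[0.02,0,0.68,0,0,0,0],[0.02,0,0.68,0,0,0,0],[0.02,0,0.68,0,0,0,0.4],[0.02,0,0.68,0,0,0,0.5],[0.02,0,0.68,0,0,0,0.5],[0.02,0,0.68,0,0,0,0.5]]'
python3 -m crank '[[0,0,-0.1,0,0,0,0.5],[0,0,-0.4,0,0,0,0.5],[0,0,-0.7,0,0,0,0.5],[0,0,-1,0,0,0,0.5],[0,0,-1,0,0,0,0.5],[0,0,-1,0,0,0,0.5]]'
python3 -m crank '[[0,0,-0.3,0,0,0,0.5],[0,0,-0.6,0,0,0,0.5],[0,0,-0.7,0,0,0,0.5],[0,0,-0.7,0,0,0,0.5],[0,0,-0.7,0,0,0,0.5]]'
python3 - <<'E'
from h import *
p=cam('wrist','wrist18');st();yel(p,.028);rel((.5,-.25,.27),Rdown(179.4))
E
```

```text
time: 28.8
eef_pos: [0.5456, 0.0123, 0.0248]
tcp_rot: [0.005, 1.0, 0.001, -0.001]
contact_force: [-1.3, 9.2, 2.7]
opening: 0.498
time: 29.4
eef_pos: [0.5468, 0.0104, 0.1761]
tcp_rot: [0.004, 1.0, -0.001, 0.001]
contact_force: [-0.5, 1.1, 0.1]
opening: 0.503
time: 29.9
eef_pos: [0.5447, 0.0107, 0.2758]
tcp_rot: [0.004, 1.0, 0.0, -0.004]
contact_force: [-0.2, 0.4, -0.6]
opening: 0.502
t 29.95 tcp [0.5443 0.0108 0.275 ] q [ 0.004  1.     0.    -0.005] F [-0.2 -0.3 -0.6] op 0.499
[ 0.42   -0.1754] dir 11.4 ext [0.085 0.033] [ 139   39   47   75 1922]
[ 0.4511 -0.2484] dir 178.5 ext [0.082 0.037] [  87   69   40   71 2047]
[0.5458 0.0112] dir 179.3 ext [0.085 0.026] [ 308  146   21   65 1243]
shift [0.28, -1.741, 0.034] turn [0.001, -0.006, 0.001] rows>=5.3
```

View pics/wrist18.png

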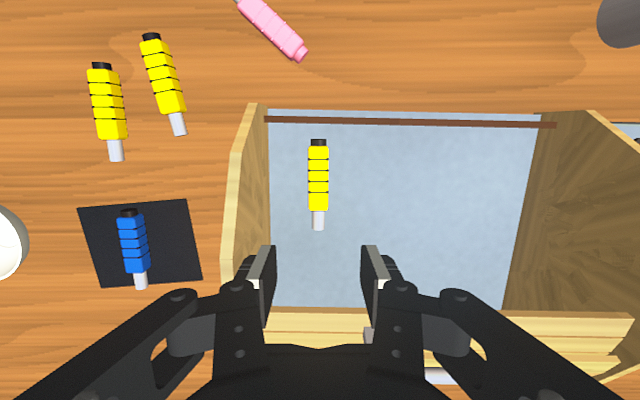

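First yellow placed inside at pixel (318,180), lying flat. On to the second.

```bash
python3 -m crank '[[0.05,-0.3,0,0,0,0,0.5],[0.1,-0.6,0,0,0,0,0.5],[0.2,-0.9,0,0,0,0,0.5],[0.3,-1,0,0,0,0,0.5],[0.3,-1,0,0,0,0,0.5]]'
python3 -m crank '[[0.1,-0.25,0,0,0,0,0.5],[0.2,-0.5,0,0,0,0,0.5],[0.3,-0.78,0.3,0,0,0,0.5],[0.3,-0.78,0.6,0,0,0,0.5],[0.3,-0.78,0.75,0,0,0,0.5],[0.3,-0.78,0.75,0,0,0,0.5],[0.3,-0.78,0.75,0,0,0,0.5]]'
python3 - <<'E'
from h import *
p=cam('wrist','wrist19');st();yel(p,.014);rel((.452,-.256,.01),Rdown(179.4))
E
```

```text
time: 30.45
eef_pos: [0.497, -0.1405, 0.2752]
tcp_rot: [0.006, 1.0, 0.001, -0.005]
contact_force: [-0.5, 0.3, -0.1]
opening: 0.501
time: 31.15
eef_pos: [0.4527, -0.2545, 0.1653]
tcp_rot: [0.004, 1.0, 0.001, -0.003]
contact_force: [1.3, -0.6, 0.4]
opening: 0.498
t 31.2 tcp [ 0.4537 -0.2553  0.1671] q [ 0.004  1.    -0.    -0.002] F [-0.5  0.5  0.3] op 0.502
[ 0.4203 -0.1795] dir 10.9 ext [0.087 0.03 ] [ 374  116   40   90 2660]
[ 0.4526 -0.2561] dir 178.8 ext [0.086 0.026] [ 303  152   28   84 2218]
shift [0.007, -0.004, 1.047] turn [-0.0, -0.002, 0.002] rows>=3.1
```

View pics/wrist19.png

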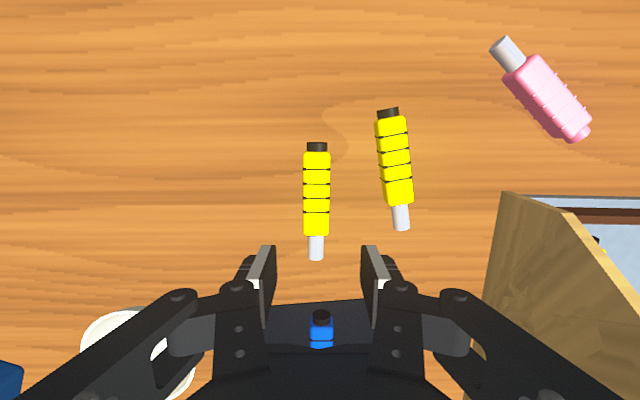

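```bash
python3 -m crank '[[0,-0.005,0.25,0,0,0,0.5],[0,-0.005,0.5,0,0,0,0.5],[0,-0.005,0.75,0,0,0,0.5],[0,-0.005,0.9,0,0,0,0.5],[0,-0.005,1,0,0,0,0.5],[0,-0.005,1,0,0,0,0.5],[0,-0.005,1,0,0,0,0.5]]'
python3 -m crank '[[0,0,0.04,0,0,0,0.4],[0,0,0.04,0,0,0,0.1],[0,0,0.04,0,0,0,0],[0,0,0.04,0,0,0,0],[0,0,0.04,0,0,0,0],[0,0,0.04,0,0,0,0]]' 60
python3 -m crank '[[0,0,-0.1,0,0,0,0],[0,0,-0.3,0,0,0,0],[0,0,-0.6,0,0,0,0],[0,0,-0.9,0,0,0,0],[0,0,-1,0,0,0,0],[0,0,-1,0,0,0,0]]'
python3 -m crank '[[0,0,-0.25,0,0,0,0],[0,0,-0.5,0,0,0,0],[0,0,-0.75,0,0,0,0],[0,0,-0.75,0,0,0,0],[0,0,-0.75,0,0,0,0],[0,0,-0.75,0,0,0,0]]'
python3 - <<'E'
from h import *
p=cam('wrist','wrist20');st();rel((.547,.07,.27),Rdown(179.6))
E
```

```text
time: 31.9
eef_pos: [0.4534, -0.2571, 0.018]
tcp_rot: [0.004, 1.0, -0.001, -0.001]
contact_force: [1.3, 0.0, -0.3]
opening: 0.497
time: 32.5
eef_pos: [0.4528, -0.257, 0.0114]
tcp_rot: [0.004, 1.0, -0.001, -0.001]
contact_force: [0.6, 0.7, 5.7]
opening: 0.292
time: 33.1
eef_pos: [0.4537, -0.2572, 0.1632]
tcp_rot: [0.004, 1.0, -0.002, -0.0]
contact_force: [0.1, -0.2, -2.1]
opening: 0.286
time: 33.7
eef_pos: [0.4518, -0.2552, 0.2687]
tcp_rot: [0.004, 1.0, 0.002, -0.005]
contact_force: [0.0, -0.2, -2.1]
opening: 0.287
t 33.75 tcp [ 0.4519 -0.2553  0.2688] q [ 0.004  1.     0.002 -0.005] F [-0.1  0.1 -1.4] op 0.288
shift [-0.615, 2.174, -0.004] turn [0.003, -0.006, -0.001] rows>=6.8
```

View pics/wrist20.png

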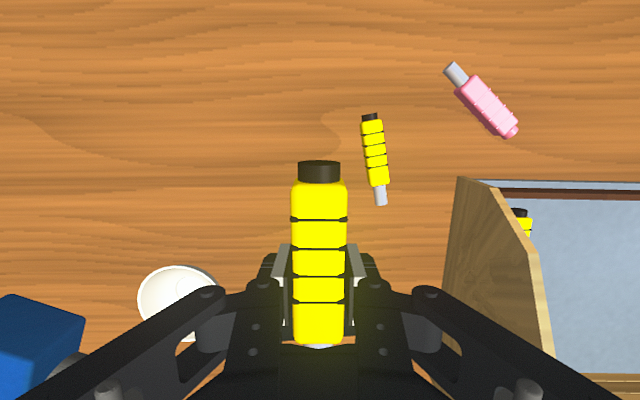

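Held.

```bash
python3 -m crank '[[-0.07,0.25,0,0,0,0,0],[-0.15,0.5,0,0,0,0,0],[-0.22,0.75,0,0,0,0,0],[-0.3,1,0,0,0,0,0],[-0.3,1,0,0,0,0,0]]'
python3 -m crank '[[-0.07,0.25,0,0,0,0,0],[-0.15,0.5,0,0,0,0,0],[-0.22,0.75,0,0,0,0,0],[-0.3,1,0,0,0,0,0],[-0.31,1,0,0,0,0,0],[-0.31,1,0,0,0,0,0]]'
python3 -m crank '[[0,0.17,0,0,0,0,0],[0,0.17,0.25,0,0,0,0],[0,0.17,0.5,0,0,0,0],[0,0.17,0.75,0,0,0,0],[0,0.17,1,0,0,0,0],[0,0.17,1,0,0,0,0],[0,0.17,1,0,0,0,0],[0,0.17,1,0,0,0,0]]'
python3 - <<'E'
from h import *
p=cam('wrist','wrist21');st();rel((.547,.07,.0265),Rdown(179.6))
E
```

```text
time: 34.25
eef_pos: [0.4992, -0.1026, 0.2699]
tcp_rot: [0.002, 1.0, 0.002, -0.004]
contact_force: [0.5, -1.1, -1.8]
opening: 0.284
time: 34.85
eef_pos: [0.5467, 0.0428, 0.2703]
tcp_rot: [0.004, 1.0, -0.0, -0.004]
contact_force: [0.5, -0.3, -1.2]
opening: 0.283
time: 35.65
eef_pos: [0.5485, 0.0675, 0.1248]
tcp_rot: [0.005, 1.0, -0.0, -0.0]
contact_force: [-0.1, 0.6, -1.3]
opening: 0.288
t 35.7 tcp [0.5488 0.0677 0.1252] q [ 0.005  1.    -0.     0.   ] F [ 0.4 -0.3 -0.9] op 0.285
shift [0.012, 0.015, 0.658] turn [-0.0, 0.0, -0.002] rows>=2.0
```

View pics/wrist21.png

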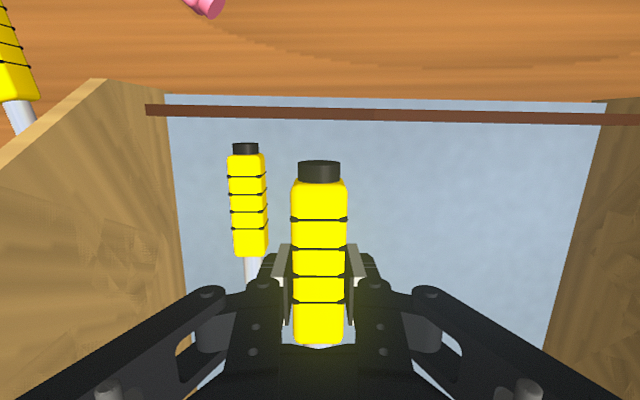

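```bash
python3 -m crank '[[0.01,0.02,0.2,0,0,0,0],[0.01,0.02,0.4,0,0,0,0],[0.01,0.02,0.57,0,0,0,0],[0.01,0.02,0.64,0,0,0,0],[0.01,0.02,0.655,0,0,0,0],[0.01,0.02,0.655,0,0,0,0],[0.01,0.02,0.655,0,0,0,0],[0.01,0.02,0.655,0,0,0,0.4],[0.01,0.02,0.655,0,0,0,0.5],[0.01,0.02,0.655,0,0,0,0.5],[0.01,0.02,0.655,0,0,0,0.5]]'
python3 -m crank '[[0,0,-0.1,0,0,0,0.5],[0,0,-0.4,0,0,0,0.5],[0,0,-0.7,0,0,0,0.5],[0,0,-1,0,0,0,0.5],[0,0,-1,0,0,0,0.5],[0,0,-1,0,0,0,0.5]]'
python3 -m crank '[[0,0,-0.3,0,0,0,0.5],[0,0,-0.6,0,0,0,0.5],[0,0,-0.7,0,0,0,0.5],[0,0,-0.7,0,0,0,0.5],[0,0,-0.7,0,0,0,0.5]]'
python3 - <<'E'
from h import *
p=cam('wrist','wrist22');st();yel(p,.028)
E
```

```text
time: 36.8
eef_pos: [0.5449, 0.0714, 0.0241]
tcp_rot: [0.004, 1.0, 0.0, -0.002]
contact_force: [-0.5, -0.4, -0.5]
opening: 0.497
time: 37.4
eef_pos: [0.5466, 0.0714, 0.1767]
tcp_rot: [0.004, 1.0, -0.0, -0.0]
contact_force: [0.1, -0.1, 0.9]
opening: 0.502
time: 37.9
eef_pos: [0.545, 0.0714, 0.2765]
tcp_rot: [0.004, 1.0, 0.0, -0.004]
contact_force: [0.2, 0.2, -0.4]
opening: 0.501
t 37.95 tcp [0.5446 0.0714 0.2756] q [ 0.004  1.     0.    -0.005] F [ 0.4 -0.2 -1.3] op 0.503
[ 0.4199 -0.1736] dir 11.2 ext [0.084 0.037] [  89   39   51   76 2083]
[0.5456 0.0097] dir 179.1 ext [0.085 0.028] [ 260  146   23   65 1313]
[0.5466 0.0719] dir 178.9 ext [0.084 0.025] [ 309  147   20   64 1234]
```

View pics/wrist22.png

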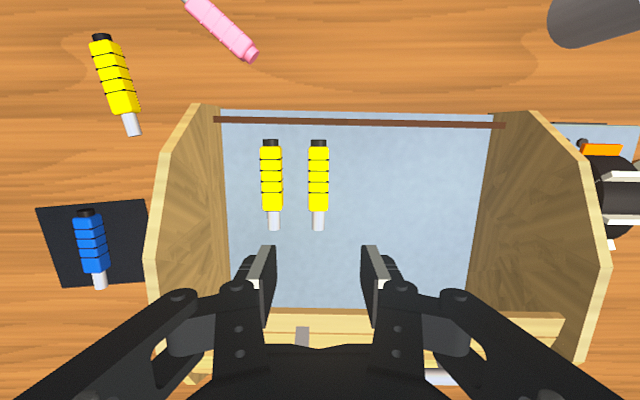

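```bash
python3 - <<'E'
from h import *
rel((.42,-.18,.17),Rdown(191))
E
python3 -m crank '[[0.1,-0.3,0,0,0,0,0.5],[0.2,-0.6,0,0,0,0,0.5],[0.3,-0.9,0,0,0,0,0.5],[0.4,-1,0,0,0,0,0.5],[0.4,-1,0,0,0,0,0.5]]'
python3 -m crank '[[0.15,-0.25,0,0,0,-0.06,0.5],[0.3,-0.5,0,0,0,-0.12,0.5],[0.43,-0.67,0.3,0,0,-0.12,0.5],[0.43,-0.67,0.6,0,0,-0.12,0.5],[0.43,-0.67,0.7,0,0,-0.12,0.5],[0.43,-0.67,0.7,0,0,-0.12,0.5],[0.43,-0.67,0.7,0,0,-0.12,0.5],[0.43,-0.67,0.7,0,0,-0.12,0.5]]'
python3 - <<'E'
from h import *
p=cam('wrist','wrist23');st();yel(p,.014);rel((.42,-.18,.01),Rdown(191))
E
```

```text
shift [0.809, -1.684, 0.712] turn [0.001, -0.007, -0.128] rows>=6.0
time: 38.45
eef_pos: [0.4825, -0.0795, 0.2762]
tcp_rot: [0.006, 1.0, 0.001, -0.005]
contact_force: [1.4, 0.3, -1.0]
opening: 0.498
time: 39.25
eef_pos: [0.4201, -0.1781, 0.176]
tcp_rot: [-0.09, 0.996, -0.0, -0.001]
contact_force: [0.1, -0.5, -0.2]
opening: 0.501
t 39.3 tcp [ 0.4201 -0.1782  0.1762] q [-0.09   0.996 -0.001 -0.001] F [ 0.1  0.  -0.3] op 0.502
[ 0.4216 -0.18  ] dir 10.6 ext [0.086 0.026] [ 303  151   26   82 2037]
[0.5288 0.0911] dir 63.3 ext [0.055 0.027] [507 305  37  33 637]
shift [0.0, -0.01, 1.108] turn [-0.001, -0.002, -0.007] rows>=3.3
```

View pics/wrist23.png

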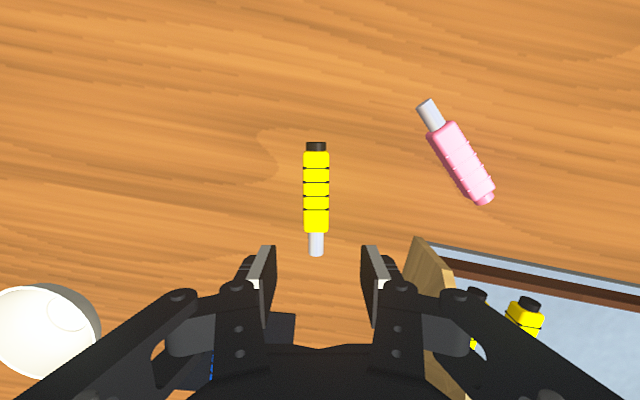

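```bash
python3 -m crank '[[0,-0.012,0.25,0,0,0,0.5],[0,-0.012,0.5,0,0,0,0.5],[0,-0.012,0.75,0,0,0,0.5],[0,-0.012,0.9,0,0,0,0.5],[0,-0.012,1,0,0,0,0.5],[0,-0.012,1,0,0,0,0.5],[0,-0.012,1,0,0,0,0.5]]'
python3 -m crank '[[0,0,0.09,0,0,0,0.5],[0,0,0.1,0,0,0,0.5],[0,0,0.1,0,0,0,0.1],[0,0,0.1,0,0,0,0],[0,0,0.1,0,0,0,0],[0,0,0.1,0,0,0,0],[0,0,0.1,0,0,0,0]]' 60
python3 -m crank '[[0,0,-0.1,0,0,0,0],[0,0,-0.3,0,0,0,0],[0,0,-0.6,0,0,0,0],[0,0,-0.9,0,0,0,0],[0,0,-1,0,0,0,0],[0,0,-1,0,0,0,0]]'
python3 -m crank '[[0,0,-0.25,0,0,0,0],[0,0,-0.5,0,0,0,0],[0,0,-0.75,0,0,0,0],[0,0,-0.75,0,0,0,0],[0,0,-0.75,0,0,0,0],[0,0,-0.75,0,0,0,0]]'
python3 - <<'E'
from h import *
p=cam('wrist','wrist24');st();rel((.547,.13,.27),Rdown(179.6))
E
```

```text
time: 40.0
eef_pos: [0.4196, -0.1803, 0.0258]
tcp_rot: [-0.09, 0.996, -0.0, -0.002]
contact_force: [0.4, -0.2, 0.8]
opening: 0.496
time: 40.7
eef_pos: [0.4193, -0.1804, 0.0111]
tcp_rot: [-0.09, 0.996, -0.0, -0.002]
contact_force: [-2.2, 0.7, 6.5]
opening: 0.285
time: 41.3
eef_pos: [0.4207, -0.1809, 0.1629]
tcp_rot: [-0.09, 0.996, -0.002, 0.0]
contact_force: [-0.5, -0.0, -2.2]
opening: 0.289
time: 41.9
eef_pos: [0.4184, -0.1789, 0.2687]
tcp_rot: [-0.09, 0.996, 0.002, -0.005]
contact_force: [0.5, -0.1, -2.5]
opening: 0.288
t 41.95 tcp [ 0.4184 -0.179   0.2687] q [-0.09   0.996  0.002 -0.005] F [ 0.2  0.4 -1.8] op 0.282
shift [-1.211, 1.873, -0.009] turn [0.003, -0.006, 0.119] rows>=6.7
```

View pics/wrist24.png

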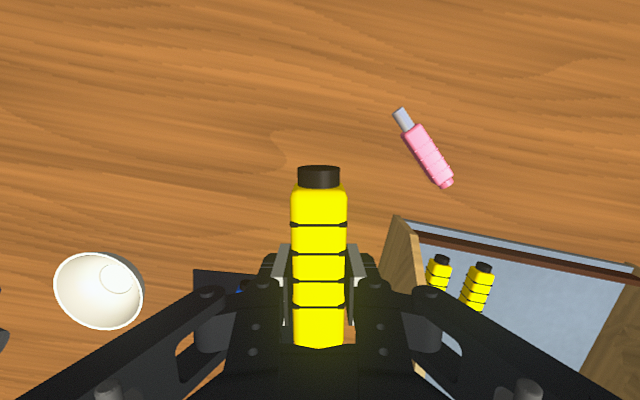

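```bash
python3 -m crank '[[-0.16,0.25,0,0,0,0,0],[-0.32,0.5,0,0,0,0,0],[-0.48,0.75,0,0,0,0,0],[-0.6,0.95,0,0,0,0,0],[-0.6,0.95,0,0,0,0,0]]'
python3 -m crank '[[-0.16,0.25,0,0,0,0.06,0],[-0.32,0.5,0,0,0,0.12,0],[-0.48,0.75,0,0,0,0.12,0],[-0.6,0.92,0,0,0,0.12,0],[-0.6,0.92,0,0,0,0.12,0],[-0.6,0.92,0,0,0,0.12,0],[-0.6,0.92,0,0,0,0.12,0]]'
python3 - <<'E'
from h import *
st();rel((.547,.13,.12),Rdown(179.6))
E
```

```text
time: 42.45
eef_pos: [0.4825, -0.0199, 0.2693]
tcp_rot: [-0.092, 0.996, 0.002, -0.004]
contact_force: [0.9, -0.2, -2.2]
opening: 0.286
time: 43.15
eef_pos: [0.5459, 0.1273, 0.2702]
tcp_rot: [0.005, 1.0, -0.0, -0.004]
contact_force: [0.5, 0.3, -2.2]
opening: 0.284
t 43.15 tcp [0.5459 0.1273 0.2702] q [ 0.005  1.    -0.    -0.004] F [ 0.5  0.3 -2.2] op 0.284
shift [-0.014, 0.019, 1.001] turn [-0.0, -0.005, -0.002] rows>=3.0
```

```bash
python3 -m crank '[[0,0.02,0.25,0,0,0,0],[0,0.02,0.5,0,0,0,0],[0,0.02,0.75,0,0,0,0],[0,0.02,0.95,0,0,0,0],[0,0.02,0.95,0,0,0,0],[0,0.02,0.95,0,0,0,0],[0,0.02,0.95,0,0,0,0]]'
python3 - <<'E'
from h import *
p=cam('wrist','wrist25');st();rel((.547,.13,.0255),Rdown(179.6))
E
```

```text
time: 43.85
eef_pos: [0.5477, 0.1309, 0.1317]
tcp_rot: [0.005, 1.0, 0.0, -0.0]
contact_force: [-0.5, 0.4, -1.4]
opening: 0.285
t 43.9 tcp [0.5478 0.1311 0.1319] q [0.005 1.    0.    0.   ] F [ 0.1 -0.3 -2.7] op 0.288
shift [0.006, -0.007, 0.71] turn [0.0, 0.0, -0.002] rows>=2.1
```

View pics/wrist25.png

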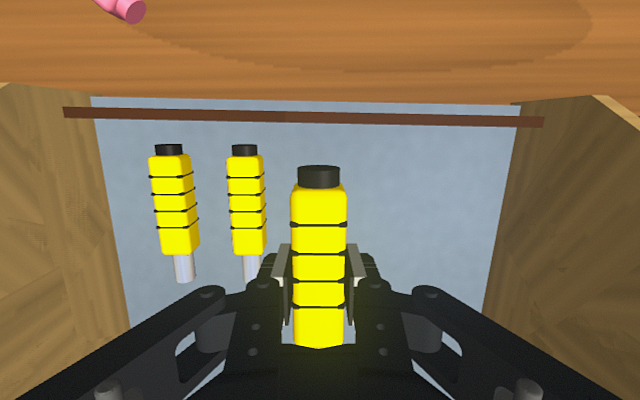

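```bash
python3 -m crank '[[0.01,0,0.2,0,0,0,0],[0.01,0,0.4,0,0,0,0],[0.01,0,0.6,0,0,0,0],[0.01,0,0.68,0,0,0,0],[0.01,0,0.705,0,0,0,0],[0.01,0,0.71,0,0,0,0],[0.01,0,0.71,0,0,0,0],[0.01,0,0.71,0,0,0,0.4],[0.01,0,0.71,0,0,0,0.5],[0.01,0,0.71,0,0,0,0.5],[0.01,0,0.71,0,0,0,0.5]]'
python3 -m crank '[[0,0,-0.1,0,0,0,0.5],[0,0,-0.4,0,0,0,0.5],[0,0,-0.7,0,0,0,0.5],[0,0,-1,0,0,0,0.5],[0,0,-1,0,0,0,0.5],[0,0,-1,0,0,0,0.5]]'
python3 -m crank '[[0,0,-0.3,0,0,0,0.5],[0,0,-0.6,0,0,0,0.5],[0,0,-0.9,0,0,0,0.5],[0,0,-0.97,0,0,0,0.5],[0,0,-0.97,0,0,0,0.5],[0,0,-0.97,0,0,0,0.5]]'
python3 - <<'E'
from h import *
p=cam('wrist','wrist26');st();yel(p,.028);ps=cam('side','side26');pt=cam('top','top26');rel((.672,.12,.32),Rdown(89.5))
E
```

```text
time: 45.0
eef_pos: [0.5444, 0.1314, 0.0228]
tcp_rot: [0.004, 1.0, 0.0, -0.002]
contact_force: [-0.1, -0.1, -0.0]
opening: 0.502
time: 45.6
eef_pos: [0.5457, 0.1315, 0.1752]
tcp_rot: [0.004, 1.0, 0.0, -0.0]
contact_force: [-0.9, -1.8, -0.7]
opening: 0.499
time: 46.2
eef_pos: [0.5443, 0.1313, 0.3151]
tcp_rot: [0.004, 1.0, -0.0, -0.005]
contact_force: [-0.1, 0.4, -0.2]
opening: 0.503
t 46.25 tcp [0.5441 0.1313 0.3144] q [ 0.004  1.    -0.    -0.005] F [ 0.1  0.1 -0.3] op 0.502
[0.5459 0.0093] dir 179.3 ext [0.086 0.03 ] [ 222  145   24   60 1174]
[0.5469 0.0706] dir 179.3 ext [0.086 0.027] [ 266  145   20   60 1089]
[0.5479 0.1322] dir 179.4 ext [0.084 0.025] [ 310  146   18   59 1056]
shift [-0.852, -0.068, -0.044] turn [-0.005, -0.005, 1.0] rows>=10.5
```

View pics/wrist26.png

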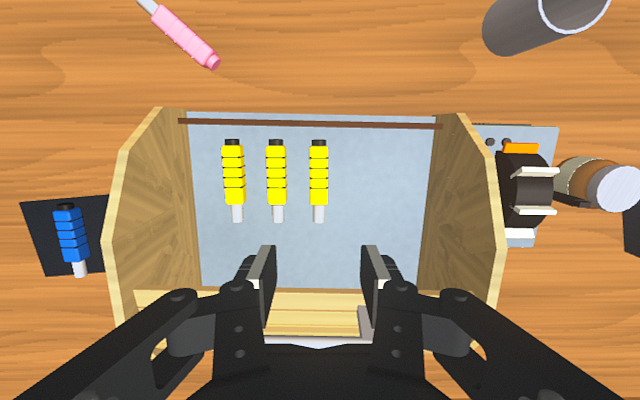

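View pics/side26.png

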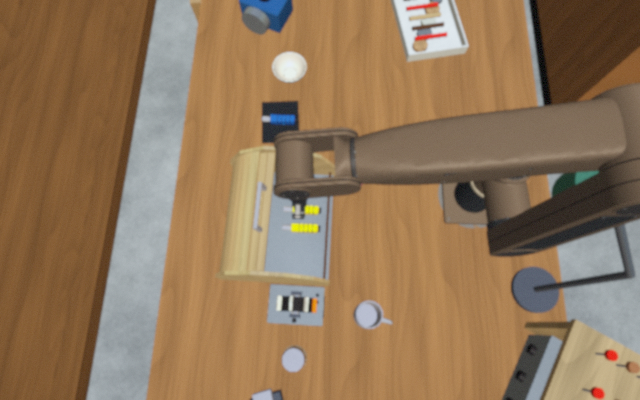

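```bash
python3 -m crank '[[-0.2,-0.07,-0.05,0,0,0.09,0.5],[-0.4,-0.07,-0.05,0,0,0.18,0.5],[-0.6,-0.07,-0.05,0,0,0.27,0.5],[-0.8,-0.07,-0.05,0,0,0.36,0.5],[-0.85,-0.07,-0.05,0,0,0.45,0.5],[-0.85,-0.07,-0.05,0,0,0.54,0.4],[-0.85,-0.07,-0.05,0,0,0.63,0.35],[-0.85,-0.07,-0.05,0,0,0.72,0.35],[-0.85,-0.07,-0.05,0,0,0.81,0.35],[-0.85,-0.07,-0.05,0,0,0.9,0.35],[-0.85,-0.07,-0.05,0,0,0.99,0.35],[-0.85,-0.07,-0.05,0,0,1,0.35]]'
python3 -m crank '[[0,0,0,0,0,0,0.35],[0,0,0,0,0,0,0.35],[0,0,0,0,0,0,0.35]]'
python3 - <<'E'
from h import *
p=cam('wrist','wrist27');st();rel((.672,.12,.204),Rdown(89.5))
for P in ((.665,.12,.226),(.672,.12,.226)): print(proj(p,P))
E
```

```text
time: 47.55
eef_pos: [0.6723, 0.1197, 0.3226]
tcp_rot: [0.71, 0.704, -0.003, -0.003]
contact_force: [0.7, 0.2, -0.2]
opening: 0.347
time: 47.85
eef_pos: [0.6727, 0.1198, 0.3246]
tcp_rot: [0.71, 0.704, -0.002, -0.002]
contact_force: [-0.6, 0.9, 0.6]
opening: 0.35
t 47.9 tcp [0.6727 0.1198 0.3248] q [ 0.71   0.704 -0.002 -0.002] F [ 0.6 -0.3 -0.4] op 0.355
shift [0.001, -0.001, 0.805] turn [-0.003, -0.0, 0.001] rows>=2.4
(np.float64(206.71180107216244), np.float64(309.8181766644542))
(np.float64(206.66497327160616), np.float64(318.20459286152715))
```

View pics/wrist27.png

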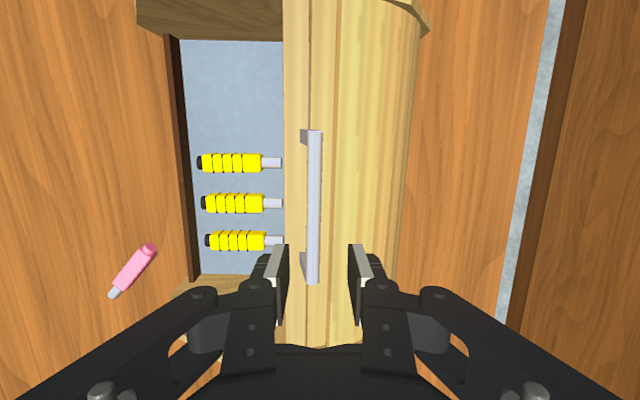

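```bash
python3 -m crank '[[0,-0.025,0.2,0,0,0,0.35],[0,-0.025,0.4,0,0,0,0.35],[0,-0.025,0.6,0,0,0,0.35],[0,-0.025,0.75,0,0,0,0.35],[0,-0.025,0.8,0,0,0,0.35],[0,-0.025,0.8,0,0,0,0.25],[0,-0.025,0.8,0,0,0,0.25],[0,-0.025,0.8,0,0,0,0.25]]'
python3 - <<'E'
from h import *
s=st();p=s['eef_pos']
for f in range(100,40,-5):
    a=np.radians(f); print(f,[0,round((.632-.195*np.cos(a)-.005-p[0])/.15,3),round(-(.035+.195*np.sin(a)-.022-p[2])/.15,3)])
E
```

```text
time: 48.7
eef_pos: [0.6696, 0.1198, 0.2074]
tcp_rot: [0.71, 0.704, -0.0, -0.0]
contact_force: [-0.3, 0.3, 0.4]
opening: 0.253
t 48.7 tcp [0.6696 0.1198 0.2074] q [ 0.71   0.704 -0.    -0.   ] F [-0.3  0.3  0.4] op 0.253
100 [0, np.float64(-0.058), np.float64(0.016)]
95 [0, np.float64(-0.171), np.float64(0.001)]
90 [0, np.float64(-0.284), np.float64(-0.004)]
85 [0, np.float64(-0.398), np.float64(0.001)]
80 [0, np.float64(-0.51), np.float64(0.016)]
75 [0, np.float64(-0.621), np.float64(0.04)]
70 [0, np.float64(-0.729), np.float64(0.075)]
65 [0, np.float64(-0.834), np.float64(0.118)]
60 [0, np.float64(-0.934), np.float64(0.17)]
55 [0, np.float64(-1.03), np.float64(0.231)]
50 [0, np.float64(-1.12), np.float64(0.3)]
45 [0, np.float64(-1.203), np.float64(0.377)]
```

```bash
python3 -m crank '[[0,-0.09,0.01,0,0,0,0.25],[0,-0.17,0,0,0,0,0.25],[0,-0.28,0,0,0,0,0.25],[0,-0.4,0,0,0,0,0.25],[0,-0.51,0.016,0,0,0,0.25],[0,-0.62,0.04,0,0,0,0.25],[0,-0.73,0.075,0,0,0,0.25],[0,-0.83,0.118,0,0,0,0.25],[0,-0.93,0.17,0,0,0,0.25],[0,-1,0.21,0,0,0,0.25],[0,-1,0.21,0,0,0,0.25],[0,-1,0.21,0,0,0,0.25]]'
python3 - <<'E'
from h import *
p=cam('wrist','wrist28');st()
E
```

```text
time: 49.9
eef_pos: [0.5181, 0.1211, 0.1745]
tcp_rot: [0.71, 0.704, -0.002, -0.002]
contact_force: [0.5, -0.1, 1.3]
opening: 0.245
t 49.95 tcp [0.5181 0.1211 0.1742] q [ 0.71   0.704 -0.002 -0.002] F [-0.1  0.3  0.2] op 0.248
```

View pics/wrist28.png

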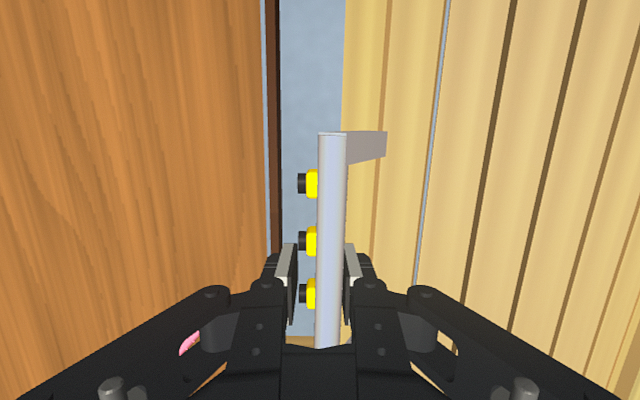

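```bash
python3 -m crank '[[0,-0.06,0.04,0,0,0,0.25],[0,-0.12,0.09,0,0,0,0.25],[0,-0.17,0.145,0,0,0,0.25],[0,-0.2,0.19,0,0,0,0.25],[0,-0.2,0.19,0,0,0,0.25],[0,-0.2,0.19,0,0,0,0.25]]'
python3 - <<'E'
from h import *
p=cam('wrist','wrist29');st()
E
```

```text
time: 50.55
eef_pos: [0.4863, 0.1214, 0.1444]
tcp_rot: [0.71, 0.704, -0.004, -0.003]
contact_force: [-0.2, -0.3, -1.2]
opening: 0.247
t 50.6 tcp [0.4868 0.1214 0.1447] q [ 0.71   0.704 -0.003 -0.003] F [ 0.1 -0.4 -0.1] op 0.25
```

View pics/wrist29.png

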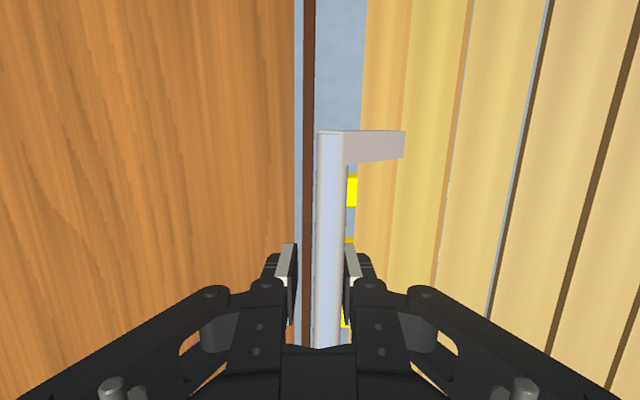

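```bash
python3 -m crank '[[0,0.025,0,0,0,0,0.3],[0,0.025,-0.1,0,0,0,0.3],[0,0.025,-0.3,0,0,0,0.3],[0,0.025,-0.5,0,0,0,0.2],[0,0,-0.5,0,0,0,0],[0,0,-0.5,0,0,0,0],[0,0,-0.5,0,0,0,0],[0,0,-0.5,0,0,0,0],[0,0,-0.5,0,0,0,0]]' 40
python3 - <<'E'
from h import *
p=cam('wrist','wrist30');s=st();p=s['eef_pos']
for f in range(44,8,-3):
    a=np.radians(f); print(f,[0,round((.632-.195*np.cos(a)-.001-p[0])/.15,3),round(-(.035+.195*np.sin(a)+.006-p[2])/.15,3)])
E
```

```text
time: 51.5
eef_pos: [0.488, 0.1213, 0.2195]
tcp_rot: [0.71, 0.704, -0.003, -0.003]
contact_force: [-0.7, -0.1, -0.4]
opening: -0.0
t 51.55 tcp [0.4881 0.1214 0.2197] q [ 0.71   0.704 -0.002 -0.002] F [ 0.1 -0.4 -0.1] op -0.001
44 [0, np.float64(0.018), np.float64(0.289)]
41 [0, np.float64(-0.028), np.float64(0.339)]
38 [0, np.float64(-0.072), np.float64(0.391)]
35 [0, np.float64(-0.112), np.float64(0.446)]
32 [0, np.float64(-0.15), np.float64(0.503)]
29 [0, np.float64(-0.184), np.float64(0.561)]
26 [0, np.float64(-0.216), np.float64(0.622)]
23 [0, np.float64(-0.244), np.float64(0.684)]
20 [0, np.float64(-0.269), np.float64(0.747)]
17 [0, np.float64(-0.29), np.float64(0.812)]
14 [0, np.float64(-0.309), np.float64(0.877)]
11 [0, np.float64(-0.323), np.float64(0.944)]
```

View pics/wrist30.png

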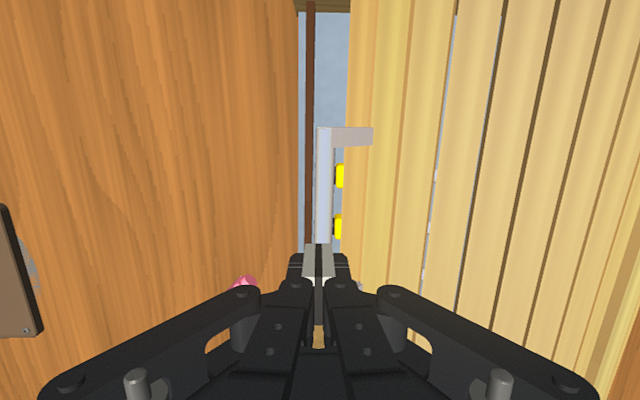

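```bash
python3 -m crank '[[0,0.02,0.15,0,0,0,0],[0,0.02,0.25,0,0,0,0],[0,0.01,0.3,0,0,0,0],[0,-0.028,0.345,0,0,0,0],[0,-0.072,0.395,0,0,0,0],[0,-0.112,0.45,0,0,0,0],[0,-0.15,0.51,0,0,0,0],[0,-0.15,0.51,0,0,0,0]]'
python3 - <<'E'
from h import *
p=cam('wrist','wrist31');s=st()
E
```

```text
time: 52.35
eef_pos: [0.4632, 0.1219, 0.1432]
tcp_rot: [0.71, 0.704, -0.004, -0.004]
contact_force: [-0.5, -0.6, -0.1]
opening: 0.0
t 52.4 tcp [0.4645 0.1217 0.1436] q [ 0.71   0.704 -0.002 -0.002] F [ 0.6 -0.5  0. ] op -0.002
```

View pics/wrist31.png

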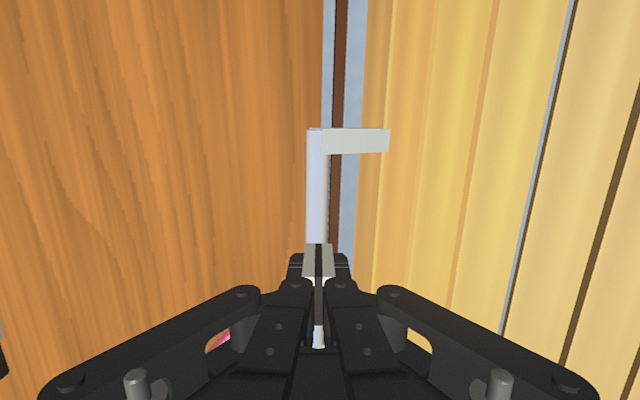

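```bash
python3 -m crank '[[0,-0.03,0.055,0,0,0,0],[0,-0.059,0.115,0,0,0,0],[0,-0.087,0.177,0,0,0,0],[0,-0.112,0.24,0,0,0,0],[0,-0.133,0.305,0,0,0,0],[0,-0.15,0.37,0,0,0,0],[0,-0.155,0.39,0,0,0,0],[0,-0.155,0.41,0,0,0,0],[0,-0.155,0.41,0,0,0,0],[0,-0.155,0.41,0,0,0,0]]'
python3 - <<'E'
from h import *
p=cam('wrist','wrist32');s=st()
E
```

```text
time: 53.4
eef_pos: [0.4428, 0.1219, 0.0875]
tcp_rot: [0.71, 0.704, -0.003, -0.003]
contact_force: [-14.8, -1.0, 32.4]
opening: -0.002
t 53.45 tcp [0.4427 0.1219 0.0875] q [ 0.71   0.704 -0.003 -0.003] F [-16.4   0.1  31.2] op 0.002
```

View pics/wrist32.png

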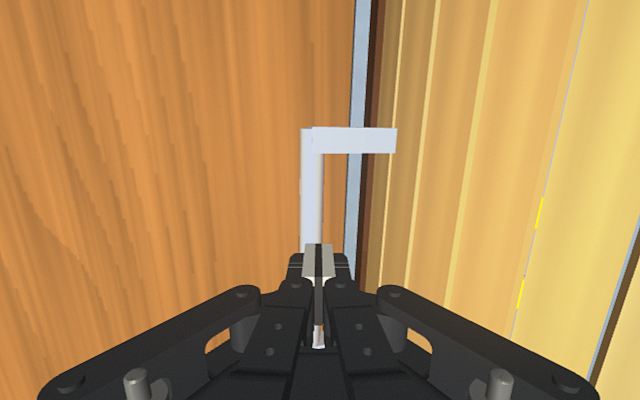

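Shutter is at the closed stop with 32 N on the bar (top 0.0875 m, matching the shut value of 0.088 m). I'll lift and look at the wheel.

```bash
python3 -m crank '[[0,0,-0.2,0,0,0,0],[0,0,-0.5,0,0,0,0],[0,0,-0.8,0,0,0,0],[0,0,-1,0,0,0,0],[0,0,-1,0,0,0,0]]'
python3 -m crank '[[0.2,0,-0.25,0,0,0,0],[0.4,0.1,-0.4,0,0,0,0],[0.6,0.2,-0.4,0,0,0,0],[0.8,0.2,-0.4,0,0,0,0],[0.8,0.2,-0.4,0,0,0,0],[0.8,0.2,-0.4,0,0,0,0],[0.8,0.2,-0.4,0,0,0,0]]'
python3 - <<'E'
from h import *
s=st();p=cam('wrist','wrist33');ps=cam('side','side33');pt=cam('top','top33')
for q,n in((p,'w'),(ps,'s'),(pt,'t')):
  for l in('wheel_axis','wheel_mark','shutter_handle'): print(n,l,[(np.round(d['location'],1),round(d['confidence'],2)) for d in finder.pinpoint(l,q)][:2])
print(proj(p,(.5582,.3685,.085)))
cv2.imwrite('pics/c33.png',cv2.resize(ps['pixels'][140:335,215:375,::-1],None,fx=3,fy=3,interpolation=2))
E
```

```text
time: 53.95
eef_pos: [0.4465, 0.1217, 0.2383]
tcp_rot: [0.71, 0.704, 0.003, 0.003]
contact_force: [0.3, -0.3, -0.0]
opening: -0.003
time: 54.65
eef_pos: [0.4741, 0.2407, 0.2916]
tcp_rot: [0.71, 0.704, -0.002, -0.002]
contact_force: [0.0, 0.8, -0.0]
opening: 0.004
t 54.65 tcp [0.4741 0.2407 0.2916] q [ 0.71   0.704 -0.002 -0.002] F [ 0.   0.8 -0. ] op 0.004
w wheel_axis []
w wheel_mark [(array([ 58.1, 343.4]), 0.65), (array([249. , 419.4]), 0.54)]
w shutter_handle []
s wheel_axis [(array([301. , 296.5]), 0.85)]
s wheel_mark [(array([304.5, 315.4]), 0.69)]
s shutter_handle []
t wheel_axis [(array([175.2, 220.7]), 0.73)]
t wheel_mark [(array([157.1, 403.7]), 0.75)]
t shutter_handle [(array([211.9, 292. ]), 0.91)]
(np.float64(62.49930170642966), np.float64(397.6441338514093))
```

View pics/wrist33.png

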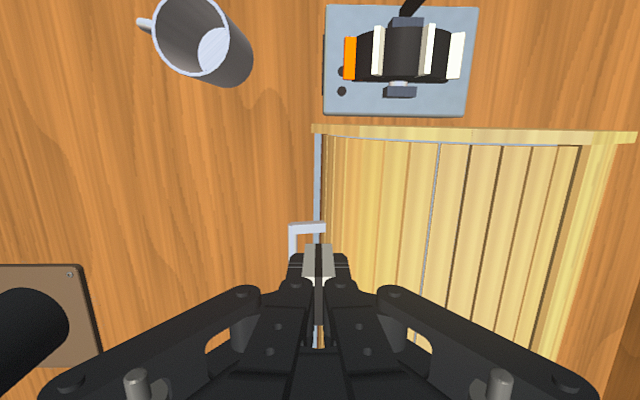

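View pics/c33.png

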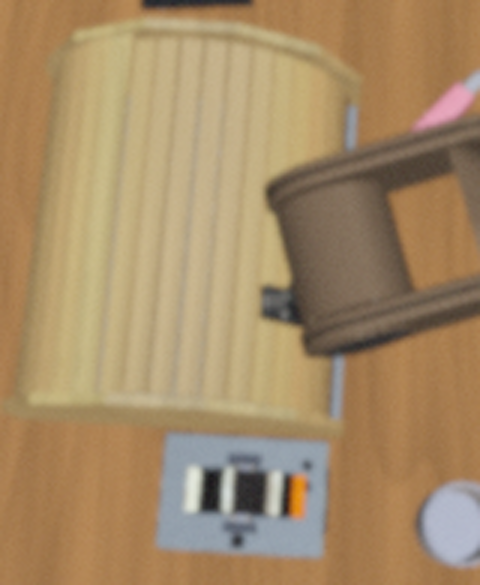

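```bash
cat >> h.py <<'E'
def wheelfit(p,pts,xc0=.5585,yc=.3685,ks=None,th0=-1.4):
    from scipy.optimize import least_squares
    ks=ks if ks is not None else range(len(pts))
    def f(v):
        r=[]
        for k,(row,col) in zip(ks,pts):
            t=v[0]+k*np.pi/4; q=proj(p,(v[1]+.060*np.sin(t),v[2],.085+.060*np.cos(t))); r+=[q[0]-row,q[1]-col]
        return np.array(r)
    o=least_squares(f,[th0,xc0,yc]); print('theta,xc,yc',o.x.round(4),'res',o.fun.round(1)); return o.x
E
python3 - <<'E'
from h import *
p=cam('wrist'); st()
wheelfit(p,[(58,349),(50,378),(50,428),(55,458)])
cv2.imwrite('pics/c34.png',cv2.resize(p['pixels'][0:130,310:490,::-1],None,fx=4,fy=4,interpolation=2))
E
```

```text
t 55.3 tcp [0.4742 0.2415 0.293 ] q [ 0.71   0.704 -0.002 -0.002] F [-0.6  0.  -0.8] op 0.002
theta,xc,yc [-1.3632  0.5605  0.3709] res [ 1.6 -4.1  1.1 -1.  -1.5  2.3 -0.7  2.3]
```

View pics/c34.png

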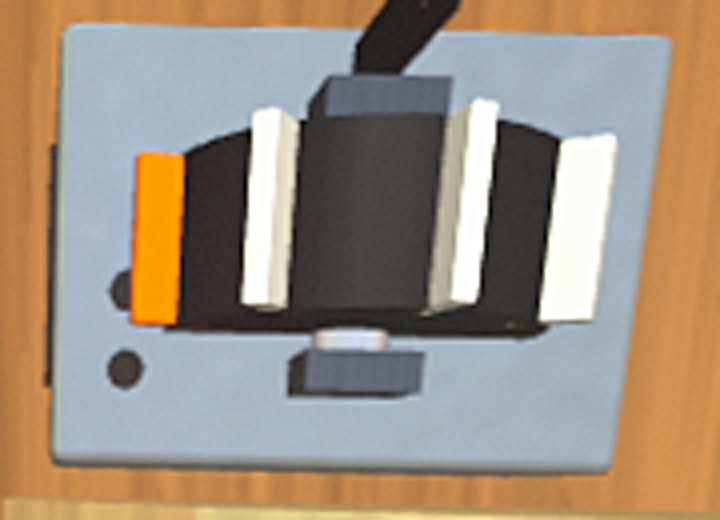

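Run:
```python
from h import *
p=cam('wrist')
x=wheelfit(p,[(59,345),(51,376.5),(50,428.5),(56,460)])
```

```text
theta,xc,yc [-1.3667  0.56    0.3704] res [ 1.2 -0.6  0.8 -0.2 -0.8  1.  -1.1 -0.3]
```

```bash
python3 - <<'E'
from h import *
st();rel((.508,.370,.20),Rdown(90))
E
python3 -m crank '[[0.25,0.05,0,0,0,0,0],[0.5,0.1,0.1,0,0,0,0],[0.75,0.2,0.3,0,0,0,0],[0.86,0.23,0.5,0,0,0,0],[0.86,0.23,0.6,0,0,0,0],[0.86,0.23,0.6,0,0,0,0],[0.86,0.23,0.6,0,0,0,0],[0.86,0.23,0.6,0,0,0,0]]'
python3 - <<'E'
from h import *
st();p=cam('wrist','wrist35');rel((.514,.370,.128),Rdown(90))
E
```

```text
t 55.35 tcp [0.4742 0.2415 0.293 ] q [ 0.71   0.704 -0.002 -0.002] F [ 0.1 -0.2 -1.1] op 0.001
shift [0.858, 0.221, 0.619] turn [-0.003, -0.0, -0.006] rows>=3.2
time: 56.15
eef_pos: [0.5104, 0.3698, 0.2053]
tcp_rot: [0.711, 0.704, 0.0, -0.001]
contact_force: [-0.3, -0.6, 0.5]
opening: -0.0
t 56.15 tcp [0.5104 0.3698 0.2053] q [ 0.711  0.704  0.    -0.001] F [-0.3 -0.6  0.5] op -0.0
shift [-0.0, 0.024, 0.516] turn [-0.001, -0.001, -0.006] rows>=1.5
```

View pics/wrist35.png

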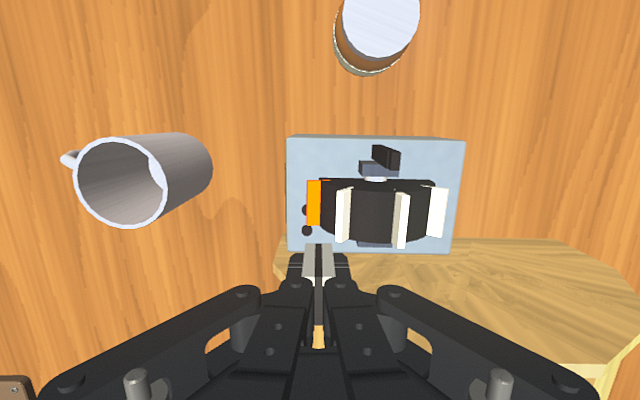

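```bash
python3 -m crank '[[0,0.01,0.2,0,0,0,0],[0,0.02,0.4,0,0,0,0],[0,0.02,0.5,0,0,0,0],[0,0.02,0.5,0,0,0,0],[0,0.02,0.5,0,0,0,0],[0,0.02,0.5,0,0,0,0]]'
python3 - <<'E'
from h import *
s=st();p=cam('wrist','wrist36')
e=s['eef_pos']
for t in np.arange(-.58,.5,.1):
    xf=min(61*np.sin(t)-3*np.cos(t), 1e9) if t<0 else 55*np.sin(t)-3*np.cos(t)
    z=54.5*np.cos(t) if t>-.3 else 44+ (t+.58)*28
    X=.560+(xf-7)/1000; Z=.085+z/1000
    print(round(t,2),[round((X-e[0])/.15,3),round(-(Z-e[2])/.15,3)],round(X,4),round(Z,4))
E
```

```text
time: 56.8
eef_pos: [0.5131, 0.3704, 0.1294]
tcp_rot: [0.71, 0.704, -0.0, -0.001]
contact_force: [0.1, -0.3, -0.4]
opening: -0.0
t 56.8 tcp [0.5131 0.3704 0.1294] q [ 0.71   0.704 -0.    -0.001] F [ 0.1 -0.3 -0.4] op -0.0
-0.58 [np.float64(0.026), np.float64(0.003)] 0.5171 0.129
-0.48 [np.float64(0.06), np.float64(-0.016)] 0.5222 0.1318
-0.38 [np.float64(0.097), np.float64(-0.034)] 0.5276 0.1346
-0.28 [np.float64(0.134), np.float64(-0.053)] 0.5333 0.1374
-0.18 [np.float64(0.173), np.float64(-0.061)] 0.5391 0.1386
-0.08 [np.float64(0.213), np.float64(-0.066)] 0.5451 0.1393
0.02 [np.float64(0.253), np.float64(-0.067)] 0.5511 0.1395
0.12 [np.float64(0.29), np.float64(-0.064)] 0.5566 0.1391
0.22 [np.float64(0.326), np.float64(-0.058)] 0.5621 0.1382
0.32 [np.float64(0.362), np.float64(-0.049)] 0.5675 0.1367
0.42 [np.float64(0.397), np.float64(-0.035)] 0.5727 0.1348
```

View pics/wrist36.png

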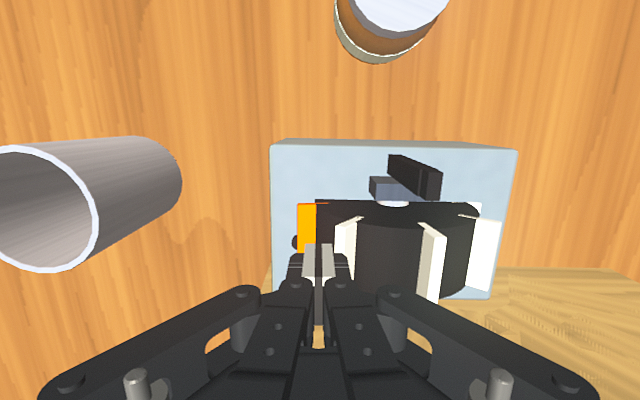

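```bash
python3 -m crank '[[0,0.03,-0.003,0,0,0,0],[0,0.06,-0.016,0,0,0,0],[0,0.097,-0.034,0,0,0,0],[0,0.134,-0.053,0,0,0,0],[0,0.173,-0.061,0,0,0,0],[0,0.213,-0.066,0,0,0,0],[0,0.253,-0.067,0,0,0,0],[0,0.29,-0.064,0,0,0,0],[0,0.326,-0.058,0,0,0,0],[0,0.35,-0.052,0,0,0,0],[0,0.35,-0.052,0,0,0,0],[0,0.35,-0.052,0,0,0,0]]'
python3 - <<'E'
from h import *
s=st();p=cam('wrist','wrist37')
E
```

```text
time: 58.05
eef_pos: [0.5671, 0.37, 0.1373]
tcp_rot: [0.71, 0.704, 0.001, -0.0]
contact_force: [0.7, -0.1, 4.2]
opening: -0.001
t 58.05 tcp [0.5671 0.37   0.1373] q [ 0.71   0.704  0.001 -0.   ] F [ 0.7 -0.1  4.2] op -0.001
```

View pics/wrist37.png

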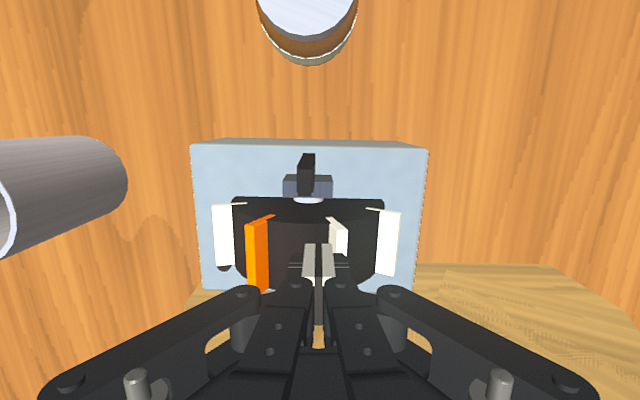

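```bash
python3 -m crank '[[0,0,-0.2,0,0,0,0],[0,0,-0.45,0,0,0,0],[0,-0.2,-0.45,0,0,0,0],[0,-0.4,-0.45,0,0,0,0],[0,-0.4,-0.45,0,0,0,0],[0,-0.4,-0.45,0,0,0,0],[0,-0.4,-0.45,0,0,0,0],[0,-0.4,-0.45,0,0,0,0]]'
python3 - <<'E'
from h import *
s=st();p=cam('wrist','wrist38')
E
```

```text
time: 58.9
eef_pos: [0.5058, 0.3701, 0.2028]
tcp_rot: [0.71, 0.704, -0.002, -0.002]
contact_force: [0.2, -0.8, -0.6]
opening: 0.004
t 58.9 tcp [0.5058 0.3701 0.2028] q [ 0.71   0.704 -0.002 -0.002] F [ 0.2 -0.8 -0.6] op 0.004
```

View pics/wrist38.png

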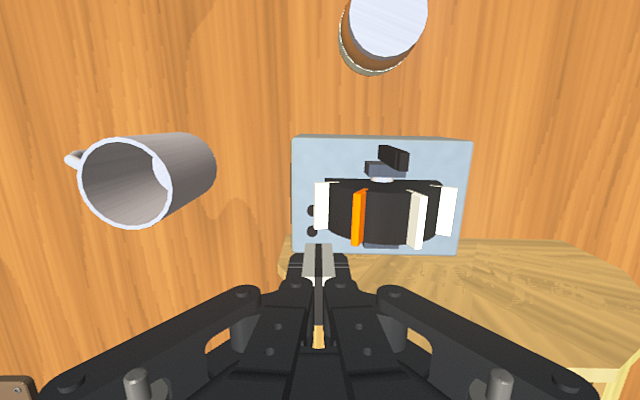

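Run:
```python
from h import *
p=cam('wrist');s=st()
cv2.imwrite('pics/c39.png',cv2.resize(p['pixels'][125:265,285:480,::-1],None,fx=4,fy=4,interpolation=2))
```

```text
t 59.0 tcp [0.5056 0.3701 0.2028] q [ 0.71   0.704 -0.002 -0.002] F [-0.6 -0.4  0.2] op 0.001
```

View pics/c39.png

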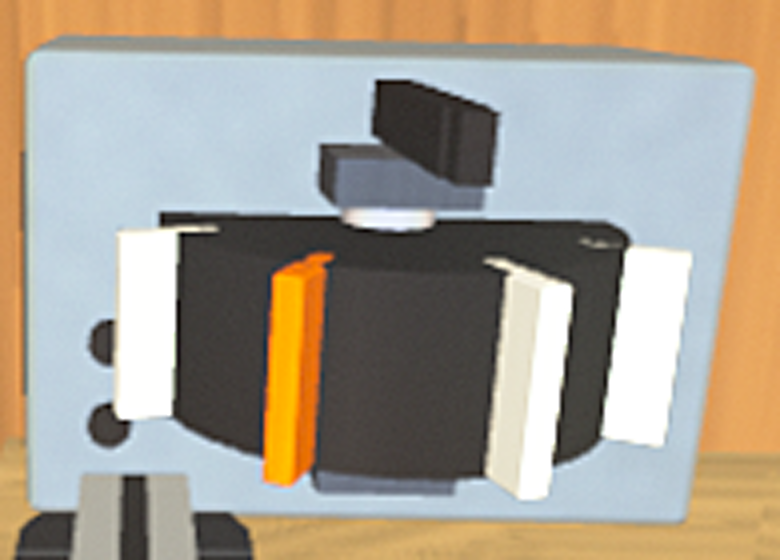

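Run:
```python
from h import *
p=cam('wrist')
v=wheelfit(p,[(206,315),(219,355.7),(222.5,421),(211,454)],ks=[-1,0,1,2],th0=-.45)
e=st()['eef_pos']; xc=v[1]
for t in np.arange(-.55,.05,.06):
    xf=61*np.sin(t)-3*np.cos(t); z=55 if t>-.3 else 48
    X=xc+(xf-7)/1000; print(round(t,2),round((X-e[0])/.15,3),round(X,4))
```

```text
theta,xc,yc [-0.5052  0.5612  0.3695] res [ 0.7  1.5  0.9 -0.4 -0.7 -0.6 -1.  -0.3]
t 59.05 tcp [0.5055 0.3701 0.2028] q [ 0.71   0.704 -0.002 -0.002] F [-0.3 -0.3  0.2] op 0.001
-0.55 0.095 0.5197
-0.49 0.115 0.5228
-0.43 0.137 0.526
-0.37 0.159 0.5293
-0.31 0.181 0.5327
-0.25 0.204 0.5362
-0.19 0.228 0.5397
-0.13 0.252 0.5433
-0.07 0.276 0.5469
-0.01 0.3 0.5505
0.05 0.325 0.5542
```

```bash
python3 -m crank '[[0,0.05,0.1,0,0,0,0],[0,0.06,0.3,0,0,0,0],[0,0.06,0.46,0,0,0,0],[0,0.06,0.46,0,0,0,0],[0,0.06,0.46,0,0,0,0]]'
python3 -m crank '[[0,0.03,0,0,0,0,0],[0,0.06,-0.005,0,0,0,0],[0,0.09,-0.02,0,0,0,0],[0,0.12,-0.03,0,0,0,0],[0,0.15,-0.04,0,0,0,0],[0,0.18,-0.045,0,0,0,0],[0,0.21,-0.045,0,0,0,0],[0,0.235,-0.045,0,0,0,0],[0,0.235,-0.045,0,0,0,0],[0,0.235,-0.045,0,0,0,0],[0,0.235,-0.045,0,0,0,0]]'
python3 - <<'E'
from h import *
p=cam('wrist','wrist40');s=st()
print('theta pred', (s['eef_pos'][0]+.007-.5612+.003)/.061)
cv2.imwrite('pics/c40.png',cv2.resize(p['pixels'][125:305,225:430,::-1],None,fx=3.3,fy=3.3,interpolation=2))
E
```

```text
time: 59.55
eef_pos: [0.5135, 0.3699, 0.133]
tcp_rot: [0.71, 0.704, -0.002, -0.002]
contact_force: [1.0, -0.6, -0.3]
opening: -0.002
time: 60.65
eef_pos: [0.5491, 0.3696, 0.1402]
tcp_rot: [0.71, 0.704, -0.002, -0.001]
contact_force: [0.6, -0.1, 0.0]
opening: -0.002
t 60.7 tcp [0.549  0.3697 0.1403] q [ 0.71   0.704 -0.002 -0.001] F [ 0.3 -0.5 -0.5] op 0.005
theta pred -0.03583198744458317
```

View pics/c40.png

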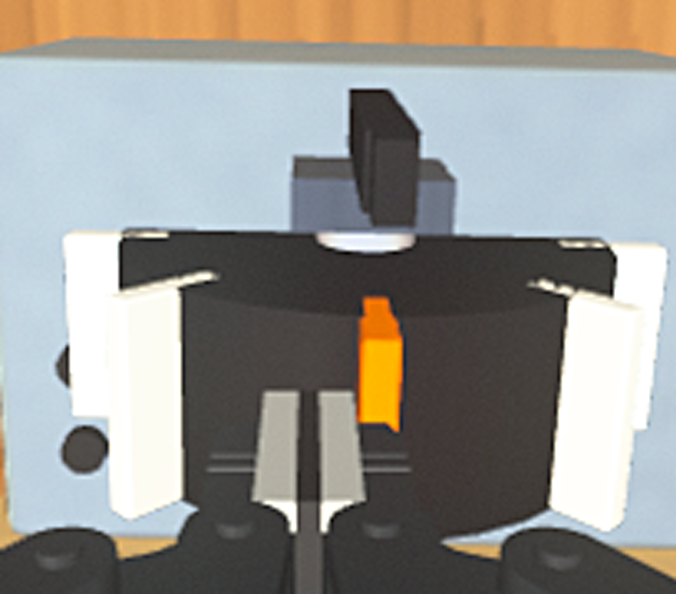

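```bash
python3 -m crank '[[0,-0.02,0,0,0,0,0],[0,-0.04,-0.1,0,0,0,0],[0,-0.06,-0.4,0,0,0,0],[0,-0.06,-0.6,0,0,0,0],[0,-0.06,-0.6,0,0,0,0],[0,-0.06,-0.6,0,0,0,0],[0,-0.06,-0.6,0,0,0,0]]'
python3 - <<'E'
from h import *
s=st();cam('wrist');p=cam('wrist','wrist41')
cv2.imwrite('pics/c41.png',cv2.resize(p['pixels'][125:265,235:435,::-1],None,fx=4,fy=4,interpolation=2))
E
```

```text
time: 61.4
eef_pos: [0.5395, 0.3697, 0.2298]
tcp_rot: [0.71, 0.704, -0.002, -0.002]
contact_force: [-0.4, 0.1, 0.5]
opening: 0.003
t 61.4 tcp [0.5395 0.3697 0.2298] q [ 0.71   0.704 -0.002 -0.002] F [-0.4  0.1  0.5] op 0.003
```

View pics/c41.png

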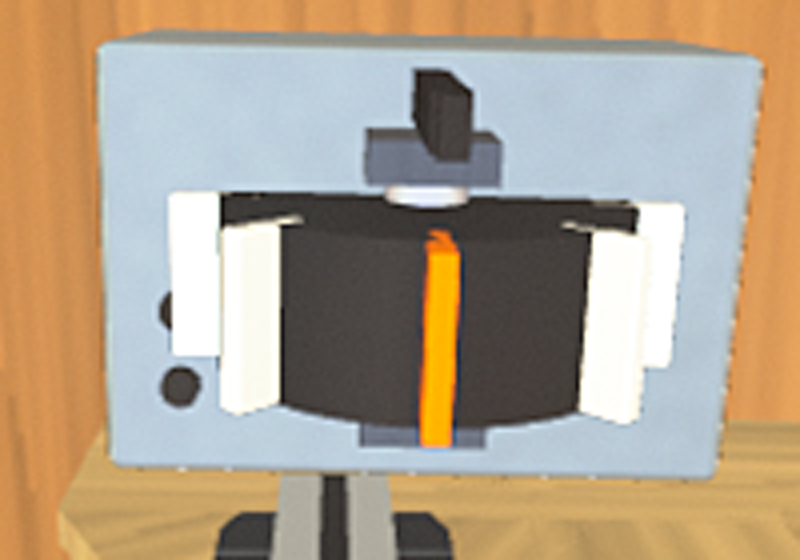

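Run:
```python
from h import *
p=cam('wrist');st()
pts=[(194,278),(205,292),(211,345.3),(206.5,394),(196,404.5)]
v=wheelfit(p,pts,ks=[-2,-1,0,1,2],th0=-.05)
v=wheelfit(p,pts[1:4],ks=[-1,0,1],th0=-.05)
v=wheelfit(p,[pts[0],pts[2],pts[4]],ks=[-2,0,2],th0=-.05)
```

```text
t 61.55 tcp [0.5395 0.3696 0.2288] q [ 0.71   0.704 -0.003 -0.002] F [ 0.1  0.1 -0.1] op -0.002
theta,xc,yc [-0.0264  0.5605  0.3694] res [ 0.1  2.1  0.9  1.   1.  -1.1 -0.5 -0.2 -1.9 -1.5]
theta,xc,yc [-0.0173  0.5603  0.3698] res [ 0.5  1.   0.5 -0.8 -1.1 -0.1]
theta,xc,yc [-0.0195  0.5607  0.3693] res [ 0.3  2.1  1.1 -0.5 -1.9 -1.5]
```

Wheel is at about −0.02 rad, from two estimates. I'll retreat clear and do a final check.

```bash
python3 -m crank '[[0,0,-0.3,0,0,0,0],[0,0,-0.6,0,0,0,0],[0,0,-0.8,0,0,0,0],[-0.2,-0.2,-0.8,0,0,0,0],[-0.4,-0.4,-0.8,0,0,0,0],[-0.6,-0.5,-0.8,0,0,0,0],[-0.8,-0.5,-0.8,0,0,0,0],[-0.8,-0.5,-0.8,0,0,0,0]]'
python3 -m crank '[[-0.3,0,0,0,0,0,0],[-0.6,0,0,0,0,0,0],[-0.9,0,0,0,0,0,0],[-1,0,0,0,0,0,0],[-1,0,0,0,0,0,0],[-1,0,0,0,0,0,0],[-1,0,0,0,0,0,0]]'
python3 - <<'E'
from h import *
s=st();ps=cam('side','side42');pt=cam('top','top42');p=cam('wrist','wrist42')
for q in(p,ps,pt):
  print('handle',[(np.round(d['location'],1),round(d['confidence'],2),atz(q,*d['location'],.082).round(3)) for d in finder.pinpoint('shutter_handle',q)][:2])
  print('dry',[(round(d['confidence'],2),atz(q,*d['location'],.004).round(3)) for d in finder.pinpoint('dry',q)][:2],'mat',[atz(q,*d['location'],.0).round(3) for d in finder.pinpoint('mat',q)][:1])
cv2.imwrite('pics/c42.png',cv2.resize(ps['pixels'][50:340,210:400,::-1],None,fx=2,fy=2,interpolation=2))
E
```

```text
time: 62.35
eef_pos: [0.4643, 0.2483, 0.3505]
tcp_rot: [0.711, 0.703, -0.002, -0.002]
contact_force: [0.8, 0.8, -0.3]
opening: 0.001
time: 63.05
eef_pos: [0.4636, 0.1017, 0.3507]
tcp_rot: [0.71, 0.704, -0.002, -0.002]
contact_force: [-0.2, -0.2, 0.8]
opening: 0.001
t 63.05 tcp [0.4636 0.1017 0.3507] q [ 0.71   0.704 -0.002 -0.002] F [-0.2 -0.2  0.8] op 0.001
handle [(array([160.3, 301.7]), 0.78, array([0.44 , 0.119, 0.082]))]
dry [(0.56, array([ 0.652, -0.255,  0.004]))] mat [array([ 0.649, -0.261,  0.   ])]
handle [(array([220.9, 338.3]), 0.92, array([0.441, 0.119, 0.082]))]
dry [(0.6, array([ 0.644, -0.261,  0.004]))] mat [array([ 0.654, -0.254,  0.   ])]
handle [(array([214.3, 294.8]), 0.83, array([0.431, 0.124, 0.082]))]
dry [(0.69, array([ 0.644, -0.266,  0.004])), (0.32, array([0.559, 0.528, 0.004]))] mat [array([ 0.637, -0.248,  0.   ])]
```

View pics/c42.png

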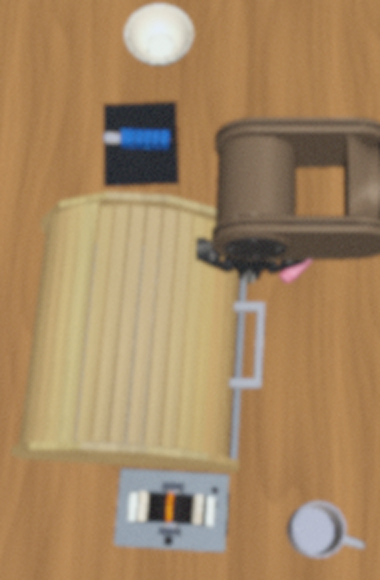

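View pics/wrist42.png

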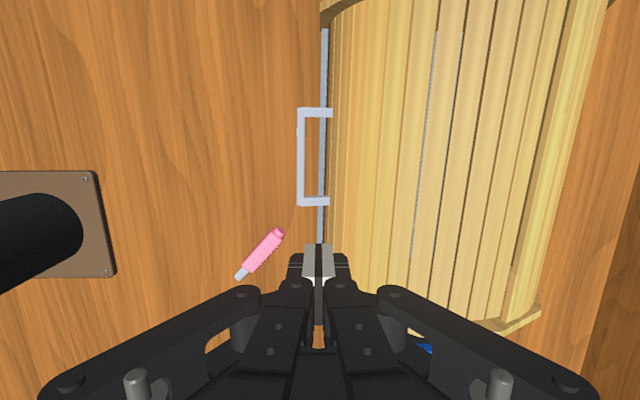

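View pics/top42.png

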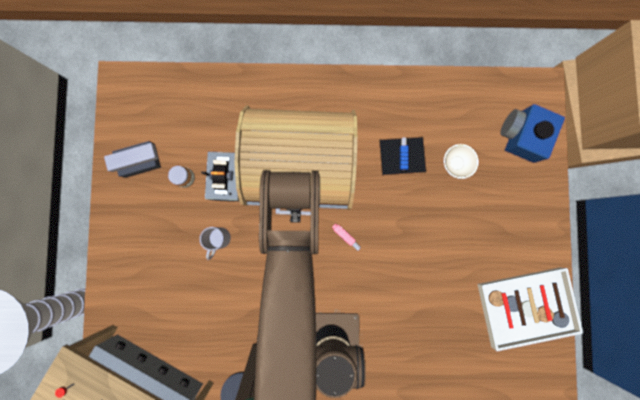

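```bash
python3 -c "
from h import *
print(ticket.sign_off()); st()"
```

```text
the job is handed in; nothing more can be done
None
the job is handed in; nothing more can be done
```

The job is done and handed in at about 63 s of the 210 s allowed; the sign-off reports no verdict.

**What I did:**
- I rolled the shutter up to its stop and moved the blue handpiece onto the mat.
- I laid the three yellow handpieces side by side on the cabinet floor. Only three were present, and I left the pink one alone.
- I then rolled the shutter shut and pushed the wheel round with two ridge strokes.

**Last checks:**
- **Shutter:** it pushed back with 32 N at the closed stop, with the bar's top at 0.0875 m (0.088 expected), and the later pictures show it shut.
- **Wheel:** about -0.02 to -0.03 rad in the camera fit and about -0.04 from the finger's contact position. The orange ridge lines up with the pointer in the side view.
- **Blue handpiece:** its middle is about 10 mm from the mat's centre.
- **Yellow handpieces:** I saw all three flat on the floor just before the shutter came down, and glimpsed them through it as it closed. I could not see them once it was shut.
- **Bowl, mug and jar:** they look undisturbed.
- **Arm:** it was well clear of everything when I handed in.

**Other readings:**
- While I was gripping the bar on the way up, the wrist force rose to about 80 N (the limit is 120 N). I let go and finished by pushing the bar between loosely open fingers.
- The trained networks' position for the blue handpiece varied by about 10 mm between cameras. Every reading was still well on the mat.

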